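Take the carded gear off the display peg and file it in the slotted rack

TASK

Take the carded gear off the display peg: lift it so that its hang slot clears the peg's upturned tip as you slide it off, gently, because the peg must never be strained, pressed or tugged hard (keep the force of the card on the peg under 10 N). Then stand the card upright in the slot of the packing rack, lowered gently, about centred and fully home on the slot's floor, and let go of it. Leave the glue bottle, the spray bottle and the small bin where they stand.

Things in the scene. Friction and masses are not known exactly. Their poses are not given: they have to be found in the camera images.
- stand: Display stand, fixed: dark steel base plate 160x100x10 mm, post 24 mm square (28 mm at its cap) and 172 mm high. Origin on the desk under the post's axis, z up. The peg, a 6 mm steel wire, runs from the post along the stand's -x axis (towards the robot) at y = 0. The peg's clip on the post is springy: the whole peg gives up and down by 1 mm per 4 N, no other way.
- peg_root (a point): Point on the post's axis at the height of the peg's wire axis, 165 mm above the desk; axes of the stand. From here the wire runs level along -x to x = -65 mm; its outer half (70 mm long) is bent upward from there by an amount that differs every time and is NOT measured (7 to 24 degrees: its end is 8 to 29 mm higher). It ends in an upturned tip (see card_slot).
- card_slot (a point): Centre of the card's hang slot (16 mm wide, 20 mm high, through the 4 mm card). The peg's upturned tip, 11 mm long at 70 degrees to the wire, leaning outward, ends at most 142 mm from the post's axis. It passes the slot with only 1 to 3 mm to spare in height: find the height by feel, the slot's lower edge bearing lightly on the wire's underside while the card slides outward.
- card_center (a point): Centre of the carded gear: loose, about 100 g (varies), 120 mm high (its z), 70 mm wide (its y), white card 4 mm thick (its x); clear blister with a gear on the front (-x) bulging up to 18 mm, 30 mm below to 5 mm above this point; slot centre 18 mm above. At the start it hangs on the peg's level half, 48 to 58 mm from the post's axis, square to the peg, its axes as the stand's.
- card_head (a point): Centre of the grey moulded head along the card's top edge, the place to grip from above: 8 mm thick (the card's x), 56 mm wide (y), 22 mm high (11 mm above and below this point), 49 mm above the card's centre and 109 mm above its lower edge. The slot's upper edge is 21 mm below this point.
- card_foot (a point): Middle of the card's lower edge, 60 mm below its centre; same axes. The lowest 30 mm of the card are bare and 4 mm thick.
- rack_floor (a point): Middle of the slot's floor in the packing rack, 6 mm above the desk. The rack is fixed: 60x90 mm base, two black jaws 84 mm long (rack's y) leaving a slot 8 mm wide (rack's x), open at both ends; upright walls to about 20 mm above the floor, flaring outward above that to about 13 mm at the top, 35 mm above the floor. The card's face may point either way.
- glue: Green-and-white glue bottle, 32 mm wide, 85 mm high, origin at its foot. Bystander.
- spray: Small yellow and black spray bottle, 24 mm wide, 77 mm high, origin at its foot. Bystander.
- bin: Small grey-brown open bin 56x64x44 mm, origin at its foot. Bystander.

How it is judged:
By the outcome, as a careful person would: the job done as asked, in the order asked, and still so for the second after the job is handed in, with the robot touching nothing.
It also fails if it takes over 72 s, if anything falls off the work surface, if the arm or the gripper's body presses on something with over 40 N, if the wrist force passes 120 N, or if a joint passes its speed limit or range.

ROBOT

A 6-joint arm with a two-finger parallel gripper is mounted at the origin on a cart in front of the work surface, level with it; the furniture and walls round the work are solid. World frame = base frame: x ahead of the robot, y to its left, z up, the work surface at z = 0. Lengths are in m, angles in degrees, forces in N, time in s.
With the tool pointing down it reaches from about 0.4 to 0.825 m from the base axis. Payload 7 kg.
Tool frame: the origin (TCP) lies at the very end of the fingers, on their centre line; the grasp point (between the pads) lies 19 mm behind it (r.hold_point_z is the distance from the TCP to the grasp point, in m); z points along the fingers, y is the direction in which the jaws open and shut (so a half turn about z gives the same grasp; the last joint's range is limited). The gripper opens to 88 mm and grips with 3 to 60 N. Pads are 19 mm wide; open, the fingers measure 130 mm over their backs; the gripper's body (78 mm by 193 mm) begins 47 mm behind the grasp point.
Start: joints at [-54.253, 20.546, 0.682, 0, -70.136, -16.507], TCP at [0.222, -0.637, 0.227] pointing down, gripper open.
Joint ranges: [-176.03, 176.03], [-82.01, 121.73], [-58.28, 71.71], [-173.87, 95.51], [-174.79, -0.11], [-173.66, 173.66]. Speed limits (degrees/s): [136.94, 136.94, 172.46, 180, 180, 180].

INTERFACE

Orientations are given as [roll, pitch, yaw] about the fixed x, y, z axes, in that order (R = Rz(yaw) Ry(pitch) Rx(roll)).
In Python, from plant import r gives the robot as it stands. The module is installed in compiled form; this text tells all that it offers.
- The arm moves only by the shell command python3 -m inch 'ROWS' [FORCE]. ROWS is text: rows parted by semicolons, each of 7 numbers parted by spaces: the shift along the tool's x, y, z in m, then the turn, a rotation vector about the tool's x, y, z in rad, then the opening, from 0 (shut) to 1 (fully open). In form: tx ty tz ax ay az jaw; .... A call has 1 to 20 rows; each row shifts and turns the commanded pose from where the row before left it, along the tool's axes as they then stand; what a row does not reach is not made up. A row lasts 1/12 s, in which the tool goes at most 41.7 mm and 7.16 degrees, less where a joint would pass 70% of its speed; a pose out of reach is approached as far as the arm can. A call with a gripper value outside its range is refused whole. The fingers move at their own pace and stop on an object; FORCE is the grip in N (left out, the last holds). Time passes only in rows, so rows that do not move let the fingers close. It gives the time, the measured TCP pose, the force and the opening at its end, in the units of the state.
- r.get_state(): the state, without advancing time (a new reading comes with each control period).
- r.capture(name): name is "side" or "top"; returns the picture (400x640x3 uint8, red, green, blue); there is no depth.
- r.camera_params(name): a dict with "vfov" (degrees; the focal length in pixels is half the picture's height over the tangent of half this angle, whatever the lens; pixels are square), "cx", "cy" (the principal point, pixels), "distortion" ([k1, k2, p1, p2, k3] as OpenCV has them; the pictures are not rectified), "R" (3x3) and "t" (3): a world point X has camera coordinates R X + t. Camera axes: x right, y down, z forward; pixel columns grow to the right and rows downward; lengths in m; the calibration is good to about 2 mm. A picture is of the moment at which its call begins. camera_params takes no time and is no camera call.
- r.close_job(): hands the job in, once; it reports no verdict.
Trained networks look in the newest picture that a camera, given by its name, has taken for a name from the list of things; names that differ only in an ending like _2 or _b are one class to them, and where a whole thing is asked for, a point or a joint stands for the part that bears it (a point fixed in the world has none). Each returns a list of dicts, best first, with "p" (0 to 1); they miss things now and then, are a little off and sometimes report something else, mostly with a low value. They report only what shows in the picture. A call takes as long as a camera call.
- r.recognise(target, camera): "xy" ([column, row] in pixels, amid what is visible of it).
The state is a dict: "time_s": time; "joints": joint angles; "qd": joint speeds; "joint_torque": joint torques, N m; "tcp_pos": TCP position; "eef_rot": TCP orientation; "contact_force": force on the tool from outside, world axes, zero at the start; "moment": the same for the moment, N m; "gripper_width": finger opening in m.
Only numpy, scipy, OpenCV 4.12 (cv2) and the standard library are available. Lean on these libraries where they do the work, as an engineer would, in place of code of your own. Each camera call takes 0.05 s, during which the arm holds its last target.

## Working session

There is one attempt and no reset: what is moved stays moved. The work goes in short steps, Python scripts to look and compute and a shell command to move; the robot and the scene stay as the last step left them, time stands still between calls to the robot, and variables do not carry over. Pictures are saved under pics/ and viewed, and the job is handed in when it is done.

```bash
mkdir -p pics; ls; python3 - <<'E'
from plant import r
import cv2,numpy as np
for n in("side","top"):
    im=r.capture(n); cv2.imwrite(f"pics/{n}0.png",im[:,:,::-1]); p=r.camera_params(n); print(n,p)
    R=np.array(p["R"]);print(-R.T@np.array(p["t"]))
    for t in ["stand","peg_root","card_slot","card_center","card_head","card_foot","rack_floor","glue","spray","bin"]:
        print(t,[(np.round(d["xy"],1).tolist(),round(d["p"],2)) for d in r.recognise(t,n)[:2]])
print(r.get_state(), r.hold_point_z)
E
```

```text
pics
side {'vfov': 54.347448744986394, 'cx': 316.53638479824417, 'cy': 196.57426022927706, 'distortion': array([-0.07418958,  0.        ,  0.        ,  0.        ,  0.        ]), 'R': array([[-0.99445664, -0.10499853,  0.00559494],
       [-0.06399534,  0.56217301, -0.82453994],
       [ 0.08343016, -0.82032726, -0.56577609]]), 't': array([0.51964269, 0.24373148, 0.72990295])}
[0.47146388 0.51630175 0.61102061]
stand []
peg_root [([321.1, 206.3], 0.92)]
card_slot [([329.7, 164.9], 0.79)]
card_center [([333.0, 165.8], 0.77)]
card_head [([333.3, 167.5], 0.19)]
card_foot [([335.2, 162.3], 0.73)]
rack_floor []
glue [([291.3, 175.7], 0.53)]
spray [([232.7, 306.3], 0.93)]
bin [([372.1, 182.9], 0.69)]
top {'vfov': 50.6878842958964, 'cx': 319.0538255671643, 'cy': 201.57115558609672, 'distortion': array([0.03068508, 0.        , 0.        , 0.        , 0.        ]), 'R': array([[-0.00977262, -0.99989711,  0.01050052],
       [-0.98513787,  0.00782643, -0.17158705],
       [ 0.17148722, -0.01202132, -0.985113  ]]), 't': array([-0.17321842,  0.55435236,  0.99699949])}
[ 0.37344803 -0.16555395  1
[... 319 characters left out ...]
[([417.0, 260.0], 0.72)]
{'time_s': 1.1, 'joints': array([-5.42538287e+01,  2.05456359e+01,  6.82735931e-01,  8.72153946e-04,
       -7.01368462e+01, -1.65084854e+01]), 'qd': array([ 0.14118181,  0.03334061, -0.04648999,  0.01461619, -0.02703239,
        0.03473113]), 'joint_torque': array([ 2.25381968e-04, -5.82395232e+01,  2.93295586e+01,  7.00253382e+00,
        1.24001212e-02, -5.84630720e-05]), 'tcp_pos': array([ 0.22239372, -0.63729196,  0.22657808]), 'eef_rot': array([-1.79999524e+02, -7.14326455e-04, -1.60762018e+02]), 'contact_force': array([-0.59511005,  0.90643747,  0.33963371]), 'moment': array([ 0.01802353, -0.03600547,  0.025638  ]), 'gripper_width': 0.08758934738619704} 0.0188
```

View pics/side0.png

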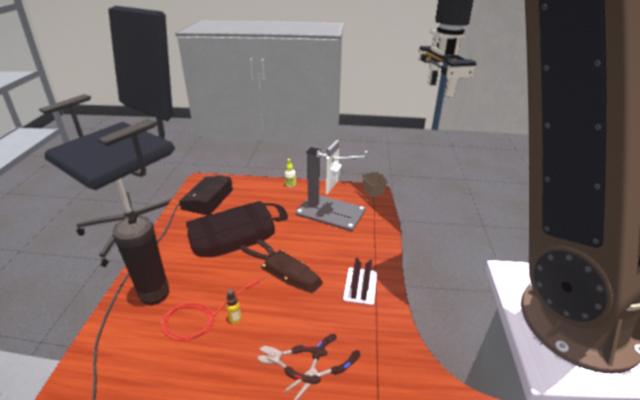

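View pics/top0.png

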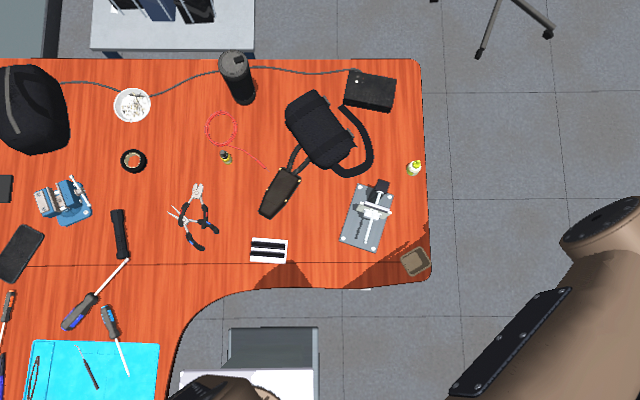

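```bash
python3 - <<'E'
import cv2
a=cv2.imread("pics/side0.png")[60:330,200:470]; cv2.imwrite("pics/side0z.png",cv2.resize(a,None,fx=2.2,fy=2.2,interpolation=cv2.INTER_CUBIC))
a=cv2.imread("pics/top0.png")[130:300,210:460]; cv2.imwrite("pics/top0z.png",cv2.resize(a,None,fx=3.2,fy=3.2,interpolation=cv2.INTER_CUBIC))
E
```

```text
(no output)
```

View pics/side0z.png

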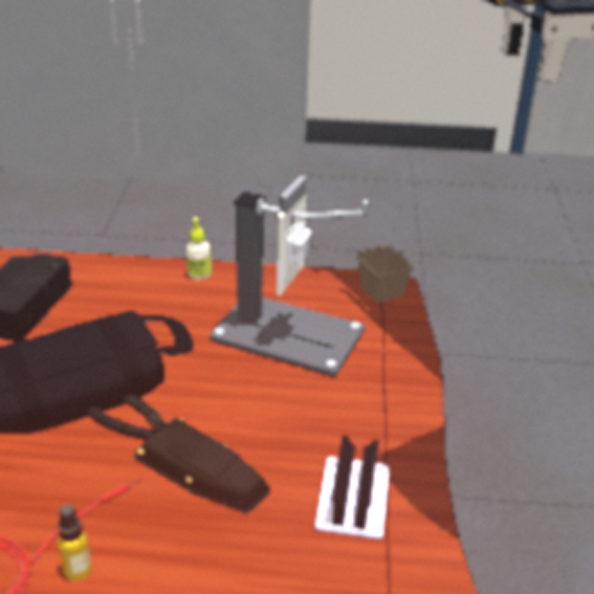

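View pics/top0z.png

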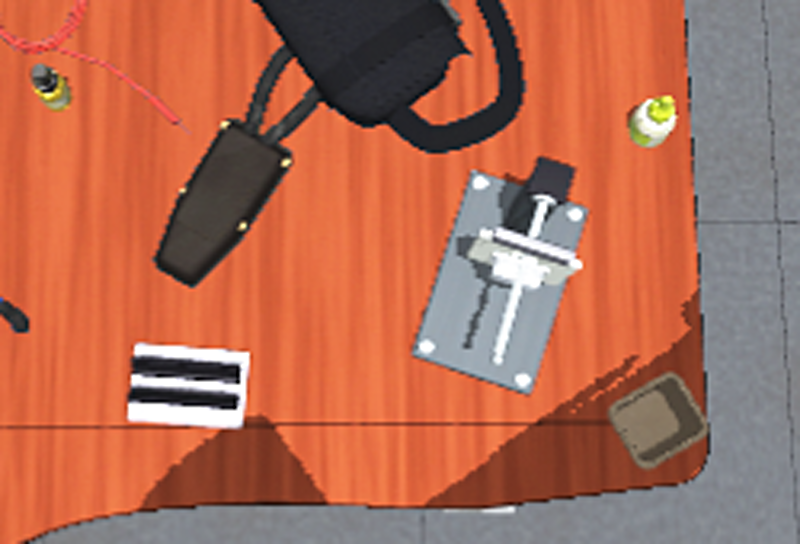

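The side view shows the stand with the card on its peg around (330,165), and the rack at (361,287). In the top view the stand is at (366,220) and the rack at (268,250). Next I'll zoom in to measure edges.

```bash
python3 - <<'E'
import cv2
def crop(n,x0,y0,w,h,f,o):
    a=cv2.imread(f"pics/{n}.png")[y0:y0+h,x0:x0+w]; a=cv2.resize(a,None,fx=f,fy=f,interpolation=cv2.INTER_NEAREST)
    for i in range(0,w,10): cv2.putText(a,str(x0+i),(i*f,8),0,.33,(255,255,0),1); a[::2,i*f]=(255,255,0)
    for j in range(0,h,10): cv2.putText(a,str(y0+j),(0,j*f+4),0,.33,(0,255,255),1); a[j*f,::3]=(255,255,0)
    cv2.imwrite(f"pics/{o}.png",a)
crop("side0",290,135,85,70,9,"c1")
crop("side0",335,250,50,60,9,"c2")
crop("top0",335,172,65,85,7,"c3")
crop("top0",245,230,50,40,12,"c4")
crop("side0",290,190,85,42,9,"c5")
E
```

```text
(no output)
```

View pics/c1.png

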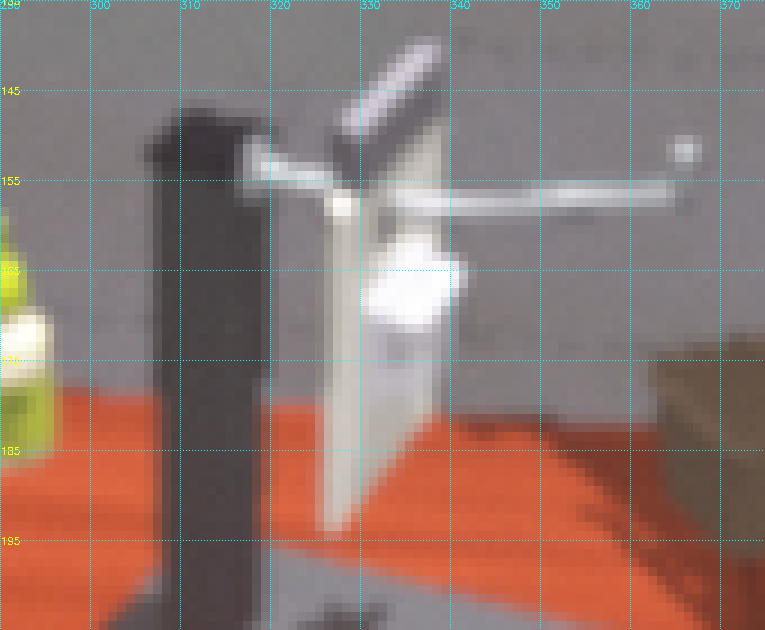

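View pics/c2.png

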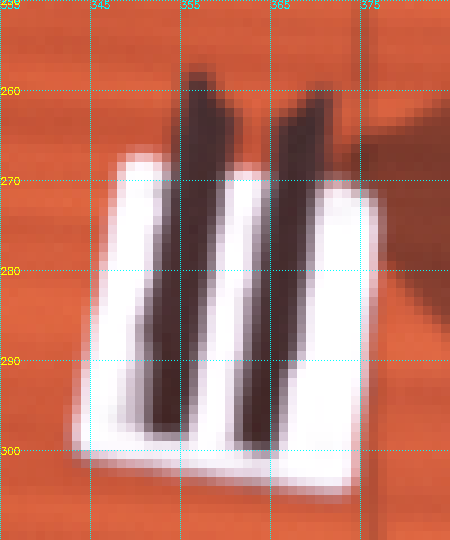

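View pics/c3.png

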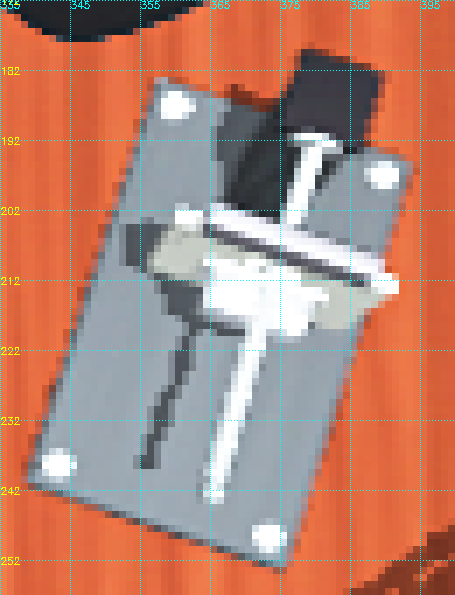

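View pics/c4.png

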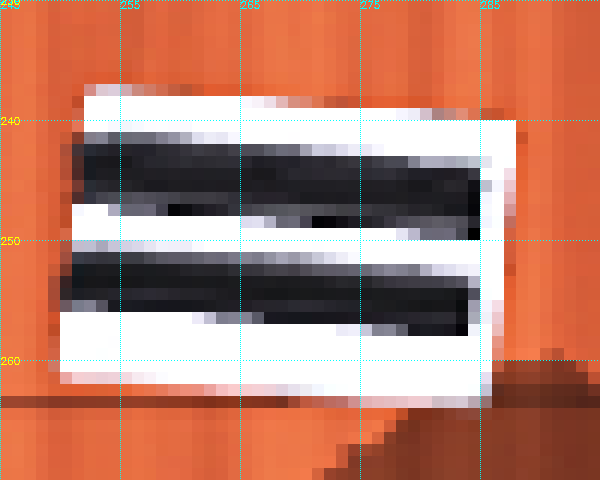

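View pics/c5.png

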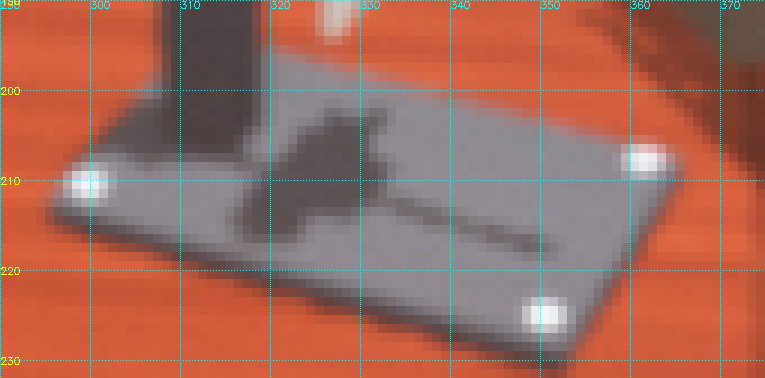

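```bash
cat > fit.py <<'E'
import numpy as np,cv2
from plant import r
from scipy.optimize import least_squares
P={n:r.camera_params(n) for n in("side","top")}
def proj(n,X):
    p=P[n];f=200/np.tan(np.radians(p["vfov"]/2));K=np.array([[f,0,p["cx"]],[0,f,p["cy"]],[0,0,1.]])
    return cv2.projectPoints(np.atleast_2d(X).astype(float),cv2.Rodrigues(np.array(p["R"]))[0],np.array(p["t"]),K,np.array(p["distortion"]))[0].reshape(-1,2)
def ray(n,uv):
    p=P[n];f=200/np.tan(np.radians(p["vfov"]/2));K=np.array([[f,0,p["cx"]],[0,f,p["cy"]],[0,0,1.]])
    q=cv2.undistortPoints(np.array([[uv]],float),K,np.array(p["distortion"])).ravel()
    R=np.array(p["R"]);return -R.T@np.array(p["t"]),R.T@np.r_[q,1]
def W(x,y,yaw,L):
    L=np.atleast_2d(L);c,s=np.cos(yaw),np.sin(yaw);return np.c_[x+c*L[:,0]-s*L[:,1],y+s*L[:,0]+c*L[:,1],L[:,2]]
E
cat > f1.py <<'E'
from fit import *
# stand
def model(v):
    x,y,yaw,d,th,c=v[:6]
    a=.05;e=np.array([-.065-.07*np.cos(th),0,.165+.07*np.sin(th)]);t=e+.0095*np.array([-np.cos(th+1.2217),0,np.sin(th+1.2217)])
    L={'pbl':(d+.08,a,.01),'pbr':(d+.08,-a,.01),'pfl':(d-.08,a,.01),'pfr':(d-.08,-a,.01),
     'c1':(.014,.014,.172),'c2':(.014,-.014,.172),'c3':(-.014,-.014,.172),'c4':(-.014,.014,.172),
     'tip':t,'bend':e,'h':(c,0,.2),'foot_l':(c,.035,.080),'foot_r':(c,-.035,.080)}
    return {k:W(x,y,yaw,q)[0] for k,q in L.items()}
obs=[('top','pbl',356.6,182.6),('top','pbr',393.5,194.4),('top','pfl',338.4,240.6),('top','pfr',375.2,252.9),
('top','c1',377.8,178.6),('top','c2',389.2,181.5),('top','c3',385.9,192.9),('top','tip',364.9,242.4),('top','h',376.8,205.4),
('side','h',332.6,143.9),('side','tip',365.6,151.2),('side','bend',363.4,155.9),('side','foot_l',326.7,193.9),('side','foot_r',338,180.6),
('side','pbl',294.8,212.8),('side','pfl',351.2,228.4),('side','pfr',365.4,208.2)]
def res(v):
    M=model(v);o={'top':v[6:8],'side':v[8:10]}
    return np.r_[np.concatenate([proj(n,M[k])[0]+o[n]-(a,b) for n,k,a,b in obs]),v[6:10]/0.8*0.7]
s=least_squares(res,[.5,-.35,-.3,-.04,.2,-.053,0,0,0,0],loss='soft_l1')
v=s.x;print("x y",v[:2],"yaw",np.degrees(v[2]),"d",v[3],"th",np.degrees(v[4]),"c",v[5],"off",v[6:])
R=res(v)
for i,(n,k,*_) in enumerate(obs):print(n,k,R[2*i:2*i+2].round(2))
M=model(v);print({k:M[k].round(4).tolist() for k in('tip','bend','h')})
so=v[6:]
# rack
def rm(v):
    x,y,yaw=v[:3];L={'a':(.03,.045,.006),'b':(.03,-.045,.006),'c':(-.03,-.045,.006),'d':(-.03,.045,.006)};return {k:W(x,y,yaw,q)[0] for k,q in L.items()}
ob=[('top','a',251.5,236.5),('top','b',287.5,239.5),('top','c',285.3,263.5),('top','d',249.5,261.4),
('side','b',347.8,266.2),('side','c',376.9,271.2),('side','d',373.9,303.8),('side','a',342.8,299.5)]
def rr(v):
    M=rm(v);o={'top':v[3:5],'side':v[5:7]};return np.r_[np.concatenate([proj(n,M[k])[0]+o[n]-(a,b) for n,k,a,b in ob]),v[3:7]/.8*.7]
s=least_squares(rr,[.4,-.05,-.1,0,0,0,0],loss='soft_l1');v=s.x;print("rack",v[:2],np.degrees(v[2]),v[3:]);print(rr(v)[:16].reshape(-1,2).round(2).tolist())
E
python3 f1.py
```

```text
x y [ 0.56602416 -0.31511195] yaw -18.977278869775763 d -0.050174738112486454 th 19.082479886188782 c -0.05231256836748736 off [-0.25926539  0.18106026  0.03896889 -0.1488574 ]
top pbl [ 0.15 -0.5 ]
top pbr [ 0.2  -0.26]
top pfl [-0.68  0.09]
top pfr [0.29 0.41]
top c1 [-0.35 -0.76]
top c2 [0.41 0.29]
top c3 [0.02 0.73]
top tip [ 0.35 -0.84]
top h [-0.27  0.53]
side h [0.48 0.13]
side tip [-0.37  0.78]
side bend [ 1.45 -0.23]
side foot_l [-0.69  0.47]
side foot_r [-0.95 -0.07]
side pbl [-0.85 -0.69]
side pfl [1.   0.61]
side pfr [ 0.27 -1.02]
{'tip': [0.4419, -0.2724, 0.1974], 'bend': [0.442, -0.2725, 0.1879], 'h': [0.5166, -0.2981, 0.2]}
rack [ 0.43651998 -0.04958319] -4.479186607507747 [ 0.05764988 -0.08264563  0.0372198  -0.20974926]
[[0.3, 0.6], [-0.28, 0.04], [-0.04, -0.09], [-0.02, -0.44], [0.74, 1.34], [-0.7, -0.02], [-0.49, -0.33], [0.43, -0.32]]
```

Residuals are under about 1.5 px. The card's head is at (0.517,-0.298), yaw -19°, with its top at z=0.20. The peg's slope is about 19°, and the rack is at (0.4365,-0.0496), yaw -4.5°. All of these agree with the given sizes. Next I'll lift and turn the tool to yaw -109.

```bash
python3 -m inch '0 0 -0.015 0 0 -0.113 0.22; 0 0 -0.015 0 0 -0.113 0.22; 0 0 -0.015 0 0 -0.113 0.22; 0 0 -0.015 0 0 -0.113 0.22; 0 0 -0.015 0 0 -0.113 0.22; 0 0 -0.015 0 0 -0.113 0.22; 0 0 -0.01 0 0 -0.113 0.22; 0 0 0 0 0 -0.113 0.22; 0 0 0 0 0 0 0.22' 10
cat > go.py <<'E'
import sys,numpy as np
from plant import r
from scipy.spatial.transform import Rotation as Ro
s=r.get_state();p=np.array(s["tcp_pos"]);R=Ro.from_euler('xyz',s["eef_rot"],degrees=True)
T=np.array([float(a) for a in sys.argv[1:4]]);yaw=float(sys.argv[4])
print("t",s["time_s"],"p",p.round(4),"rot",np.round(s["eef_rot"],2),"F",np.round(s["contact_force"],2),"M",np.round(s["moment"],3),"w",round(s["gripper_width"],4))
Rt=Ro.from_euler('xyz',[180,0,yaw],degrees=True)
print("tool shift now",R.inv().apply(T-p).round(4),"rotvec",(R.inv()*Rt).as_rotvec().round(4),"norm",np.linalg.norm(T-p).round(3))
E
python3 go.py .5166 -.2981 .30 -109
```

```text
time_s: 1.85
tcp_pos: [0.2225, -0.6375, 0.3275]
eef_rot: [-179.9, -0.1, -108.7]
contact_force: [0.1, 0.7, -0.3]
gripper_width: 0.0328
t 1.85 p [ 0.2225 -0.6375  0.3275] rot [-1.7993e+02 -6.0000e-02 -1.0867e+02] F [ 0.12  0.66 -0.33] M [ 0.075  0.083 -0.035] w 0.0328
tool shift now [-0.4157 -0.1699  0.0273] rotvec [-0.0013 -0.001   0.0058] norm 0.45
```

```bash
python3 -m inch '-0.032 -0.0131 0.002 0 0 0.0005 0.22; -0.032 -0.0131 0.002 0 0 0.0005 0.22; -0.032 -0.0131 0.002 0 0 0.0005 0.22; -0.032 -0.0131 0.002 0 0 0.0005 0.22; -0.032 -0.0131 0.002 0 0 0.0005 0.22; -0.032 -0.0131 0.002 0 0 0.0005 0.22; -0.032 -0.0131 0.002 0 0 0.0005 0.22; -0.032 -0.0131 0.002 0 0 0.0005 0.22; -0.032 -0.0131 0.002 0 0 0.0005 0.22; -0.032 -0.0131 0.002 0 0 0.0005 0.22; -0.032 -0.0131 0.002 0 0 0.0005 0.22; -0.032 -0.0131 0.002 0 0 0.0003 0.22; -0.032 -0.0127 0.003 0 0 0 0.22; 0 0 0 0 0 0 0.22; 0 0 0 0 0 0 0.22'
python3 go.py .5166 -.2981 .235 -109
cat > look.py <<'E'
import sys,cv2
from plant import r
t=sys.argv[1]
for n,(x0,y0,w,h,f) in {"side":(285,110,100,110,5),"top":(325,160,90,100,5)}.items():
    im=r.capture(n)[:,:,::-1];cv2.imwrite(f"pics/{n}{t}.png",im)
out=[]
import numpy as np
for n,(x0,y0,w,h,f) in {"side":(285,100,80+10,110,5),"top":(335,160,65,110,5)}.items():
    a=cv2.imread(f"pics/{n}{t}.png")[y0:y0+h,x0:x0+w];out.append(cv2.resize(a,None,fx=f,fy=f,interpolation=cv2.INTER_NEAREST))
cv2.imwrite(f"pics/z{t}.png",np.hstack(out))
E
python3 look.py 1
```

```text
time_s: 3.1
tcp_pos: [0.5201, -0.2983, 0.2986]
eef_rot: [179.9, -0.0, -109.3]
contact_force: [-0.3, -1.7, -0.6]
gripper_width: 0.019
t 3.1 p [ 0.5201 -0.2983  0.2986] rot [ 179.91   -0.   -109.34] F [-0.29 -1.75 -0.57] M [-0.001  0.119 -0.007] w 0.019
tool shift now [0.0009 0.0032 0.0636] rotvec [ 0.0017  0.     -0.0059] norm 0.064
```

View pics/z1.png

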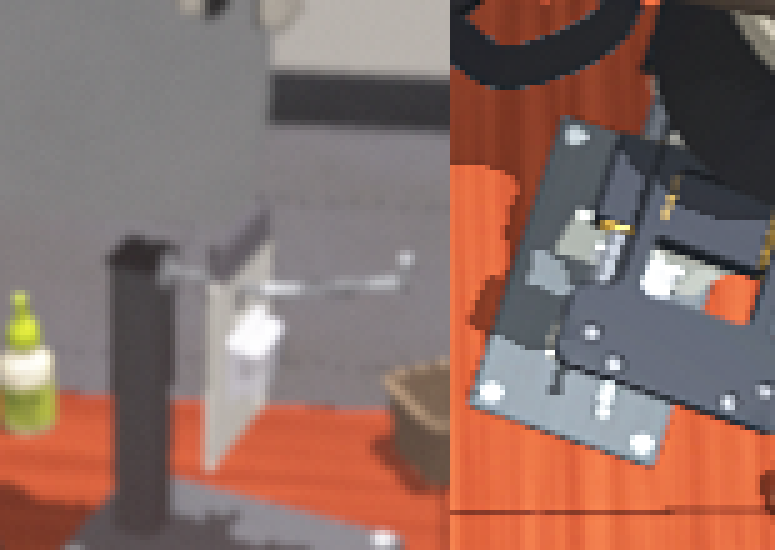

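The card still hangs in place and the gripper is above it; both picture halves agree on that. I'll descend to just above the head and check the alignment.

```bash
python3 -m inch '0.0002 0.0008 0.016 0.0004 0 -0.0015 0.22; 0.0002 0.0008 0.016 0.0004 0 -0.0015 0.22; 0.0002 0.0008 0.016 0.0004 0 -0.0015 0.22; 0.0002 0.0008 0.016 0.0004 0 -0.0015 0.22; 0 0 0.012 0 0 0 0.22; 0 0 0 0 0 0 0.22; 0 0 0 0 0 0 0.22; 0 0 0 0 0 0 0.22'
python3 go.py .5166 -.2981 .180 -109
python3 look.py 2
```

```text
time_s: 3.87
tcp_pos: [0.5161, -0.3006, 0.2246]
eef_rot: [-179.8, -0.0, -109.0]
contact_force: [-0.2, -0.1, -0.2]
gripper_width: 0.0197
t 3.8667 p [ 0.5161 -0.3006  0.2246] rot [-1.7984e+02 -2.0000e-02 -1.0904e+02] F [-0.16 -0.11 -0.18] M [0.074 0.118 0.014] w 0.0197
tool shift now [-0.0025  0.0005  0.0446] rotvec [-0.0029 -0.0003 -0.0007] norm 0.045
```

View pics/z2.png

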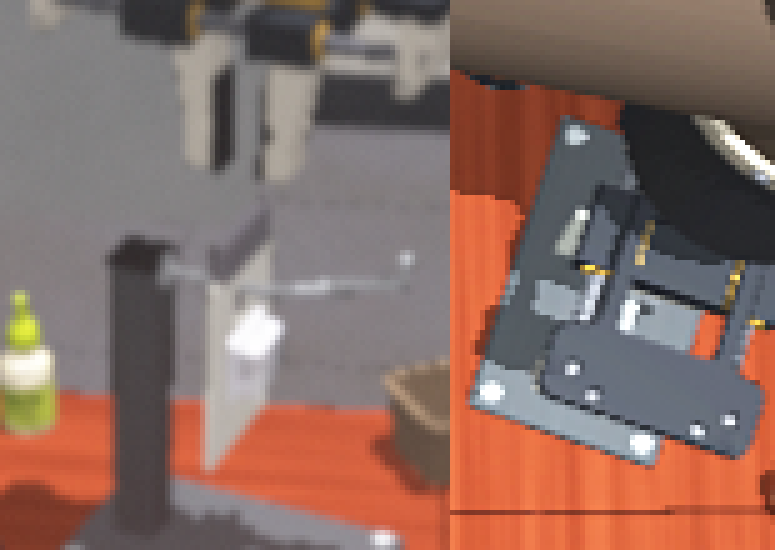

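```bash
python3 - <<'E'
from fit import *
from plant import r
print([np.round(r.get_state()["tcp_pos"],4).tolist() for _ in range(3)])
for X in[(.5161,-.3006,.2246),(.5166,-.2981,.2246),(.5166,-.2981,.2)]:print(proj("side",[X]).round(1),proj("top",[X]).round(1))
import cv2
a=cv2.imread("pics/side2.png")[100:160,315:355];a=cv2.resize(a,None,fx=10,fy=10,interpolation=cv2.INTER_NEAREST)
for i in range(0,40,5): a[::2,i*10]=(255,255,0);cv2.putText(a,str(315+i),(i*10,8),0,.33,(255,255,0),1)
for i in range(0,60,5): a[i*10,::2]=(255,255,0);cv2.putText(a,str(100+i),(0,i*10+4),0,.33,(255,255,0),1)
cv2.imwrite("pics/c6.png",a)
E
```

```text
[[0.5164, -0.3002, 0.2248], [0.5164, -0.3002, 0.2248], [0.5164, -0.3002, 0.2248]]
[[333.6 134.1]] [[379.7 204. ]]
[[333.3 134.5]] [[378.5 203.8]]
[[333.  144.2]] [[376.8 205.7]]
```

View pics/c6.png

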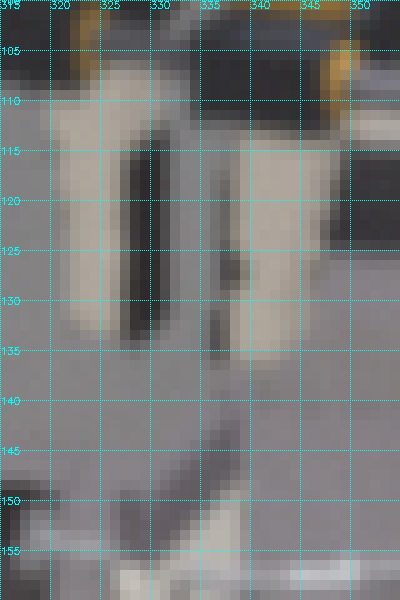

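Both fingers straddle the head: the gap centre is at column 333.5 and the head is at 333. I'll go down to z≈0.181.

```bash
python3 -m inch '-0.0007 0 0.008 -0.001 0 0 0.22; -0.0007 0 0.008 -0.001 0 0 0.22; -0.0007 0 0.008 -0.001 0 0 0.22; 0 0 0.008 0 0 0 0.22; 0 0 0.008 0 0 0 0.22; 0 0 0.004 0 0 0 0.22; 0 0 0 0 0 0 0.22; 0 0 0 0 0 0 0.22;0 0 0 0 0 0 0.22'
python3 go.py .5166 -.2981 .180 -109
python3 look.py 3
```

```text
time_s: 4.72
tcp_pos: [0.517, -0.2978, 0.1799]
eef_rot: [179.9, -0.0, -108.9]
contact_force: [-0.4, -0.6, 0.8]
gripper_width: 0.0192
t 4.7167 p [ 0.517  -0.2978  0.1799] rot [ 1.7995e+02 -1.0000e-02 -1.0895e+02] F [-0.45 -0.63  0.79] M [-0.023  0.094  0.012] w 0.0192
tool shift now [ 0.0004  0.0003 -0.0001] rotvec [ 0.0009 -0.0002  0.0009] norm 0.0
```

View pics/z3.png

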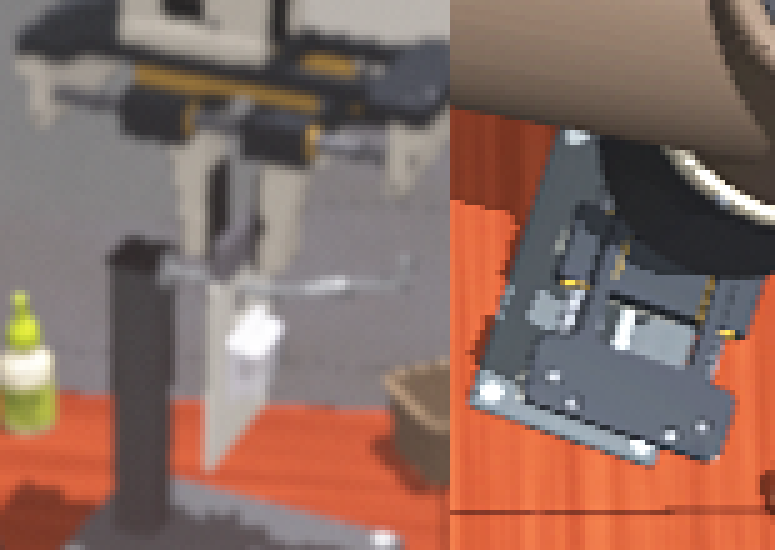

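The fingers straddle the head, clear of the wire. Closing gently.

```bash
python3 -m inch '0 0 0 0 0 0 0.15; 0 0 0 0 0 0 0.12; 0 0 0 0 0 0 0.08; 0 0 0 0 0 0 0.05; 0 0 0 0 0 0 0.02; 0 0 0 0 0 0 0.0; 0 0 0 0 0 0 0.0;0 0 0 0 0 0 0.0;0 0 0 0 0 0 0.0' 6
python3 -m inch '0 0 0 0 0 0 0;0 0 0 0 0 0 0.0;0 0 0 0 0 0 0.0' 25
python3 go.py .5166 -.2981 .180 -109
python3 look.py 4
```

```text
time_s: 5.57
tcp_pos: [0.5167, -0.2977, 0.1796]
eef_rot: [179.9, -0.0, -109.0]
contact_force: [0.1, 0.2, 1.0]
gripper_width: 0.008
time_s: 5.82
tcp_pos: [0.5168, -0.2977, 0.1796]
eef_rot: [179.9, -0.0, -109.0]
contact_force: [0.4, -0.8, -0.1]
gripper_width: 0.0078
t 5.8167 p [ 0.5168 -0.2977  0.1796] rot [ 179.92   -0.   -108.95] F [ 0.41 -0.8  -0.06] M [0.056 0.114 0.047] w 0.0078
tool shift now [ 0.0004  0.     -0.0004] rotvec [ 0.0014 -0.      0.0008] norm 0.001
```

View pics/z4.png

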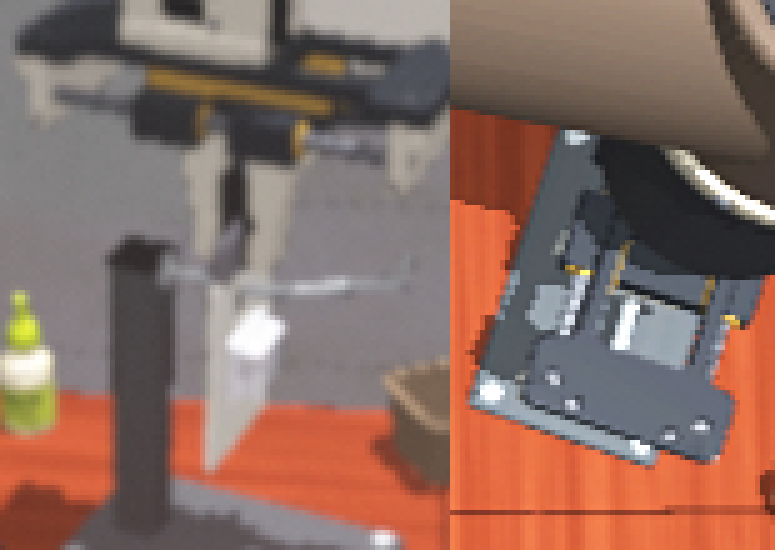

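The head is held at a width of 8 mm. I'll lift within the slot's 14 mm of free play, reading forces.

```bash
cat > f.py <<'E'
from plant import r
import numpy as np
s=r.get_state();F=np.array(s["contact_force"]);y=np.array([-.9455,.3256,0]);p=np.array(s["tcp_pos"])
d=p-np.array([.56602416,-.31511195,0])
print("t%.2f z%.4f out%.4f lat%.4f  Fz%.2f Fout%.2f"%(s["time_s"],p[2],d@y,d@np.array([.3256,.9455,0]),F[2],F@y), "M",np.round(s["moment"],2),"w%.4f"%s["gripper_width"])
E
python3 -m inch '0 0 -0.002 0 0 0 0; 0 0 -0.002 0 0 0 0; 0 0 -0.002 0 0 0 0' 25 >/dev/null; python3 f.py
python3 -m inch '0 0 -0.002 0 0 0 0; 0 0 0 0 0 0 0' >/dev/null; python3 f.py
python3 -m inch '0 0 0 0 0 0 0' >/dev/null; python3 f.py
```

```text
t6.17 z0.1856 out0.0524 lat0.0004  Fz-1.62 Fout0.50 M [0.04 0.03 0.07] w0.0081
t6.33 z0.1881 out0.0521 lat0.0004  Fz-1.57 Fout-0.12 M [ 0.02 -0.01  0.01] w0.0078
t6.42 z0.1877 out0.0522 lat0.0004  Fz-0.76 Fout-0.21 M [0.04 0.12 0.03] w0.0078
```

```bash
python3 -m inch '0 0.003 0 0 0 0 0; 0 0.003 0 0 0 0 0; 0 0.003 0 0 0 0 0; 0 0.003 0 0 0 0 0' >/dev/null; python3 f.py
python3 -m inch '0 0.003 -0.001 0 0 0 0; 0 0.003 -0.001 0 0 0 0; 0 0.003 -0.001 0 0 0 0' >/dev/null; python3 f.py
python3 -m inch '0 0.003 -0.001 0 0 0 0; 0 0.003 -0.001 0 0 0 0; 0 0.003 -0.001 0 0 0 0; 0 0 0 0 0 0 0' >/dev/null; python3 f.py; python3 look.py 5
```

```text
t6.75 z0.1875 out0.0648 lat0.0004  Fz-0.86 Fout-0.16 M [0.04 0.09 0.  ] w0.0077
t7.00 z0.1908 out0.0736 lat0.0004  Fz-1.34 Fout-0.27 M [ 0.02  0.02 -0.03] w0.0076
t7.33 z0.1940 out0.0827 lat0.0004  Fz-0.67 Fout0.81 M [0.04 0.04 0.02] w0.0075
```

View pics/z5.png

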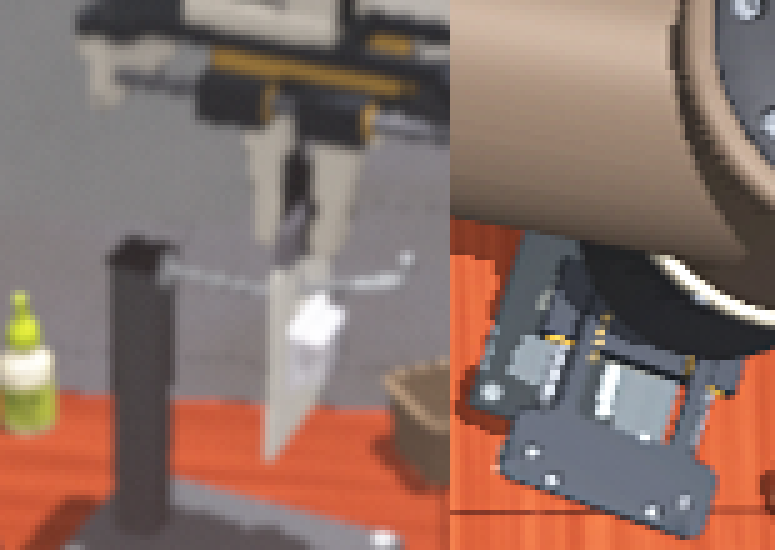

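Sliding freely with no contact. Now I'll feel for the lower-edge contact with a force guard between small lifts.

```bash
cat >> f.py <<'E'
import sys
if F[2]<-3.2 or abs(F@y)>4: print("STOP"); sys.exit(1)
E
python3 -m inch '0 0 -0.001 0 0 0 0; 0 0 0 0 0 0 0' >/dev/null; python3 f.py &&
python3 -m inch '0 0 -0.001 0 0 0 0; 0 0 0 0 0 0 0' >/dev/null && python3 f.py &&
python3 -m inch '0 0 -0.0007 0 0 0 0; 0 0 0 0 0 0 0' >/dev/null && python3 f.py &&
python3 -m inch '0 0 -0.0005 0 0 0 0; 0 0 0 0 0 0 0' >/dev/null && python3 f.py &&
python3 -m inch '0 0 -0.0005 0 0 0 0; 0 0 0 0 0 0 0' >/dev/null && python3 f.py &&
python3 -m inch '0 0 -0.0005 0 0 0 0; 0 0 0 0 0 0 0' >/dev/null && python3 f.py &&
python3 -m inch '0 0 -0.0005 0 0 0 0; 0 0 0 0 0 0 0' >/dev/null && python3 f.py &&
python3 -m inch '0 0 -0.0005 0 0 0 0; 0 0 0 0 0 0 0' >/dev/null && python3 f.py &&
python3 -m inch '0 0 -0.0005 0 0 0 0; 0 0 0 0 0 0 0' >/dev/null && python3 f.py
```

```text
t7.60 z0.1947 out0.0821 lat0.0004  Fz-0.84 Fout-0.24 M [0.03 0.01 0.01] w0.0081
t7.77 z0.1957 out0.0821 lat0.0004  Fz-0.40 Fout-0.22 M [0.05 0.03 0.  ] w0.0079
t7.93 z0.1964 out0.0822 lat0.0003  Fz-0.81 Fout0.90 M [ 0.01  0.09 -0.01] w0.0079
t8.10 z0.1969 out0.0822 lat0.0004  Fz-1.01 Fout-0.06 M [ 0.03  0.1  -0.01] w0.0077
t8.27 z0.1974 out0.0822 lat0.0004  Fz-0.41 Fout-0.54 M [0.04 0.04 0.02] w0.0078
t8.43 z0.1979 out0.0822 lat0.0004  Fz-1.36 Fout-0.06 M [ 0.01  0.08 -0.03] w0.0082
t8.60 z0.1984 out0.0822 lat0.0004  Fz-0.94 Fout-0.15 M [ 0.    0.02 -0.04] w0.0079
t8.77 z0.1989 out0.0822 lat0.0004  Fz-2.38 Fout-0.21 M [ 0.    0.1  -0.01] w0.0077
t8.93 z0.1993 out0.0823 lat0.0004  Fz-1.71 Fout0.30 M [-0.02  0.05 -0.04] w0.0081
```

```bash

python3 -m inch '0 0 -0.0004 0 0 0 0; 0 0 0 0 0 0 0' >/dev/null && python3 f.py &&
python3 -m inch '0 0 -0.0004 0 0 0 0; 0 0 0 0 0 0 0' >/dev/null && python3 f.py &&
python3 -m inch '0 0 -0.0004 0 0 0 0; 0 0 0 0 0 0 0' >/dev/null && python3 f.py && 
python3 -m inch '0 0 -0.0004 0 0 0 0; 0 0 0 0 0 0 0' >/dev/null && python3 f.py 
```

```text
t9.10 z0.1996 out0.0823 lat0.0004  Fz-2.79 Fout0.69 M [-0.03 -0.02  0.03] w0.0076
t9.27 z0.2000 out0.0823 lat0.0004  Fz-2.35 Fout0.28 M [-0.01  0.   -0.06] w0.0079
t9.43 z0.2004 out0.0823 lat0.0004  Fz-4.17 Fout-0.38 M [ 0.02 -0.06 -0.01] w0.0079
STOP
```

Contact is felt at z≈0.199, which gives a slope of about 19.5–20° and agrees with vision. I'll back off slightly, follow the slope and probe again further out.

```bash

python3 -m inch '0 0 0.002 0 0 0 0; 0 0.003 -0.00105 0 0 0 0; 0 0.003 -0.00105 0 0 0 0; 0 0.003 -0.00105 0 0 0 0; 0 0 0 0 0 0 0' >/dev/null && python3 f.py &&
python3 -m inch '0 0.003 -0.00105 0 0 0 0; 0 0.003 -0.00105 0 0 0 0; 0 0.003 -0.00105 0 0 0 0; 0 0 0 0 0 0 0' >/dev/null && python3 f.py &&
python3 -m inch '0 0.003 -0.00105 0 0 0 0; 0 0.003 -0.00105 0 0 0 0; 0 0.003 -0.00105 0 0 0 0; 0 0.003 -0.00105 0 0 0 0; 0 0 0 0 0 0 0' >/dev/null && python3 f.py &&
python3 -m inch '0 0 -0.0005 0 0 0 0; 0 0 0 0 0 0 0' >/dev/null && python3 f.py &&
python3 -m inch '0 0 -0.0004 0 0 0 0; 0 0 0 0 0 0 0' >/dev/null && python3 f.py &&
python3 -m inch '0 0 -0.0004 0 0 0 0; 0 0 0 0 0 0 0' >/dev/null && python3 f.py &&
python3 -m inch '0 0 -0.0004 0 0 0 0; 0 0 0 0 0 0 0' >/dev/null && python3 f.py &&
python3 -m inch '0 0 -0.0004 0 0 0 0; 0 0 0 0 0 0 0' >/dev/null && python3 f.py &&
python3 -m inch '0 0 -0.0004 0 0 0 0; 0 0 0 0 0 0 0' >/dev/null && python3 f.py &&
python3 -m inch '0 0 -0.0004 0 0 0 0; 0 0 0 0 0 0 0' >/dev/null && python3 f.py &&
python3 -m inch '0 0 -0.0004 0 0 0 0; 0 0 0 0 0 0 0' >/dev/null && python3 f.py
```

```text
t9.85 z0.2022 out0.0918 lat0.0003  Fz-1.00 Fout-0.11 M [0.03 0.23 0.03] w0.0084
t10.18 z0.2051 out0.1009 lat0.0004  Fz-1.69 Fout0.73 M [0.16 0.3  0.02] w0.0077
t10.60 z0.2092 out0.1130 lat0.0003  Fz-2.18 Fout0.39 M [ 0.13  0.48 -0.01] w0.0075
t10.77 z0.2094 out0.1126 lat0.0004  Fz-2.17 Fout1.13 M [0.18 0.55 0.03] w0.0081
t10.93 z0.2097 out0.1125 lat0.0003  Fz-2.78 Fout1.35 M [ 0.23  0.68 -0.01] w0.0078
t11.10 z0.2100 out0.1125 lat0.0004  Fz-3.81 Fout1.93 M [ 0.2   0.65 -0.02] w0.0078
STOP
```

```bash
python3 -m inch '0 0 0.0003 0 0 0 0; 0 0 0 0 0 0 0' >/dev/null; python3 f.py; python3 go.py .5 -.3 .2 -109;  python3 look.py 6; python3 f.py
```

```text
t11.27 z0.2098 out0.1124 lat0.0004  Fz-2.96 Fout2.28 M [ 0.34  0.79 -0.01] w0.0079
t 11.2667 p [ 0.4598 -0.2782  0.2098] rot [ 179.89    0.   -108.96] F [-1.79  1.83 -2.96] M [ 0.338  0.795 -0.008] w 0.0079
tool shift now [ 0.0076 -0.0451  0.0098] rotvec [0.0019 0.     0.0007] norm 0.047
t11.37 z0.2099 out0.1124 lat0.0003  Fz-3.84 Fout2.44 M [ 0.37  0.92 -0.03] w0.0077
STOP
```

View pics/z6.png

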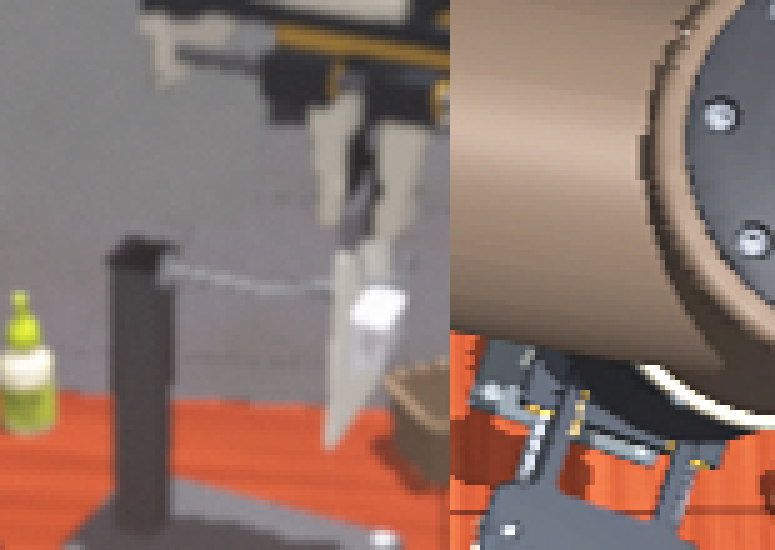

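Fout and the moment keep growing even at rest. I'll back off into the slot's play to see whether it is real contact or drift.

```bash
python3 -m inch '0 0 0.002 0 0 0 0; 0 0 0.001 0 0 0 0; 0 0 0 0 0 0 0' >/dev/null; python3 f.py; python3 -m inch '0 0 0 0 0 0 0; 0 0 0 0 0 0 0' >/dev/null; python3 f.py; python3 -m inch '0 0 0 0 0 0 0; 0 0 0 0 0 0 0' >/dev/null; python3 f.py; python3 -c "
from plant import r
s=r.get_state();print(s['joints'].round(2),s['joint_torque'].round(2),s['qd'].round(2))"
```

```text
t11.62 z0.2073 out0.1115 lat0.0004  Fz-1.08 Fout-0.17 M [-0.02  0.02 -0.02] w0.0077
t11.78 z0.2074 out0.1118 lat0.0004  Fz0.18 Fout0.36 M [0.05 0.09 0.02] w0.0078
t11.95 z0.2072 out0.1121 lat0.0004  Fz-1.31 Fout-1.06 M [ 0.03  0.05 -0.02] w0.0078
[-1.027e+01  8.490e+00 -1.825e+01 -1.000e-02 -6.332e+01 -8.670e+00] [ 0.000e+00 -4.056e+01  2.833e+01  6.840e+00  2.000e-02 -0.000e+00] [-0.07 -0.03 -0.06 -0.11  0.1  -0.  ]
```

View pics/side6.png

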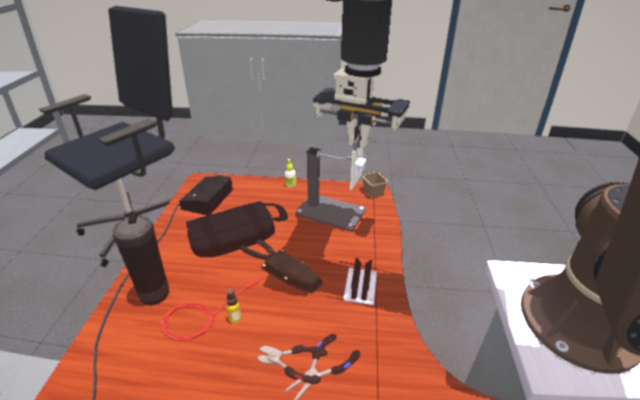

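View pics/top6.png

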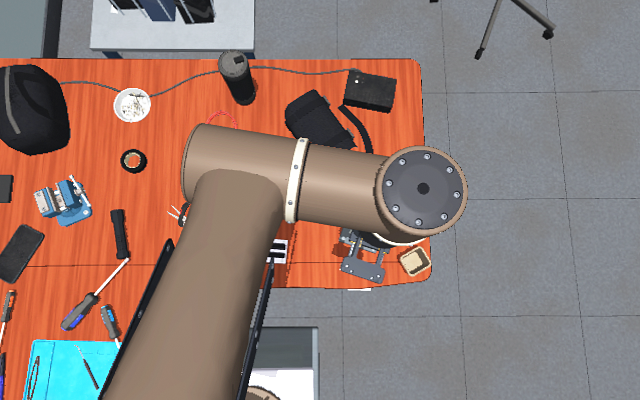

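It was real contact: friction from the tool settling slightly inward, and it vanished when I lowered the card. Contact heights so far are 0.1988 at 82 mm out and 0.2088 at 112 mm, a slope of about 18.3°. I'll follow that just below contact to about 122 mm, then bear lightly.

```bash
python3 -m inch '0 0.0025 -0.0009 0 0 0 0; 0 0.0025 -0.0009 0 0 0 0; 0 0.0025 -0.0009 0 0 0 0; 0 0.0025 -0.0009 0 0 0 0; 0 0 0 0 0 0 0' >/dev/null; python3 f.py &&
python3 -m inch '0 0.0001 -0.0004 0 0 0 0; 0 0 0 0 0 0 0' >/dev/null && python3 f.py &&
python3 -m inch '0 0.0001 -0.0004 0 0 0 0; 0 0 0 0 0 0 0' >/dev/null && python3 f.py &&
python3 -m inch '0 0.0002 -0.0004 0 0 0 0; 0 0 0 0 0 0 0' >/dev/null && python3 f.py &&
python3 -m inch '0 0.0002 -0.0004 0 0 0 0; 0 0 0 0 0 0 0' >/dev/null && python3 f.py
```

```text
t12.37 z0.2111 out0.1227 lat0.0003  Fz-0.76 Fout0.08 M [ 0.06  0.13 -0.04] w0.0082
t12.53 z0.2112 out0.1223 lat0.0004  Fz-0.76 Fout0.30 M [0.09 0.04 0.01] w0.0077
t12.70 z0.2115 out0.1224 lat0.0004  Fz-0.96 Fout0.80 M [ 0.09  0.06 -0.05] w0.0077
t12.87 z0.2118 out0.1226 lat0.0004  Fz-1.34 Fout1.31 M [-0.01  0.11 -0.05] w0.0078
t13.03 z0.2122 out0.1229 lat0.0004  Fz-1.49 Fout0.38 M [ 0.01  0.08 -0.03] w0.0081
```

```bash

python3 -m inch '0 0.0004 -0.0005 0 0 0 0; 0 0 0 0 0 0 0' >/dev/null && python3 f.py &&
python3 -m inch '0 0.0006 -0.0004 0 0 0 0; 0 0 0 0 0 0 0' >/dev/null && python3 f.py &&
python3 -m inch '0 0.0007 -0.0003 0 0 0 0; 0 0 0 0 0 0 0' >/dev/null && python3 f.py &&
python3 -m inch '0 0.0007 -0.0003 0 0 0 0; 0 0 0 0 0 0 0' >/dev/null && python3 f.py &&
python3 -m inch '0 0.0007 -0.0003 0 0 0 0; 0 0 0 0 0 0 0' >/dev/null && python3 f.py
```

```text
t13.20 z0.2127 out0.1234 lat0.0004  Fz-2.48 Fout0.35 M [0.01 0.07 0.02] w0.0077
t13.37 z0.2131 out0.1241 lat0.0004  Fz-2.87 Fout0.07 M [ 0.08  0.12 -0.06] w0.0079
t13.53 z0.2134 out0.1248 lat0.0003  Fz-2.41 Fout0.32 M [0.07 0.18 0.02] w0.0081
t13.70 z0.2137 out0.1254 lat0.0004  Fz-3.28 Fout1.45 M [ 0.05  0.19 -0.04] w0.0076
STOP
```

```bash
sed -i 's/F\[2\]<-3.2 or abs(F@y)>4/F[2]<-4.6 or F[2]>1.5 or abs(F@y)>3/' f.py
python3 -m inch '0 0.0008 -0.0002 0 0 0 0; 0 0 0 0 0 0 0' >/dev/null && python3 f.py &&
python3 -m inch '0 0.0008 -0.0003 0 0 0 0; 0 0 0 0 0 0 0' >/dev/null && python3 f.py &&
python3 -m inch '0 0.0008 -0.0003 0 0 0 0; 0 0 0 0 0 0 0' >/dev/null && python3 f.py &&
python3 -m inch '0 0.0008 -0.0003 0 0 0 0; 0 0 0 0 0 0 0' >/dev/null && python3 f.py &&
python3 -m inch '0 0.0008 -0.0003 0 0 0 0; 0 0 0 0 0 0 0' >/dev/null && python3 f.py &&
python3 -m inch '0 0.0008 -0.0003 0 0 0 0; 0 0 0 0 0 0 0' >/dev/null && python3 f.py
```

```text
t13.87 z0.2139 out0.1262 lat0.0003  Fz-2.91 Fout0.44 M [ 0.04  0.21 -0.02] w0.0079
t14.03 z0.2143 out0.1270 lat0.0003  Fz-3.65 Fout0.51 M [0.1  0.21 0.03] w0.0079
t14.20 z0.2146 out0.1278 lat0.0003  Fz-3.02 Fout0.36 M [ 0.1   0.19 -0.05] w0.0078
t14.37 z0.2149 out0.1286 lat0.0003  Fz-3.16 Fout-0.08 M [ 0.1   0.22 -0.01] w0.0078
t14.53 z0.2152 out0.1294 lat0.0003  Fz-2.56 Fout0.76 M [0.14 0.14 0.05] w0.0077
t14.70 z0.2155 out0.1302 lat0.0003  Fz-3.65 Fout-0.21 M [0.08 0.17 0.04] w0.0078
```

```bash

python3 -m inch '0 0.0008 -0.0003 0 0 0 0; 0 0 0 0 0 0 0' >/dev/null && python3 f.py &&
python3 -m inch '0 0.0008 -0.0002 0 0 0 0; 0 0 0 0 0 0 0' >/dev/null && python3 f.py &&
python3 -m inch '0 0.0008 -0.0003 0 0 0 0; 0 0 0 0 0 0 0' >/dev/null && python3 f.py &&
python3 -m inch '0 0.0008 -0.0002 0 0 0 0; 0 0 0 0 0 0 0' >/dev/null && python3 f.py &&
python3 -m inch '0 0.0008 -0.0002 0 0 0 0; 0 0 0 0 0 0 0' >/dev/null && python3 f.py &&
python3 -m inch '0 0.0008 -0.0002 0 0 0 0; 0 0 0 0 0 0 0' >/dev/null && python3 f.py &&
python3 -m inch '0 0.0008 -0.0002 0 0 0 0; 0 0 0 0 0 0 0' >/dev/null && python3 f.py &&
python3 -m inch '0 0.0008 -0.0002 0 0 0 0; 0 0 0 0 0 0 0' >/dev/null && python3 f.py
```

```text
t14.87 z0.2158 out0.1310 lat0.0003  Fz-3.50 Fout0.15 M [ 0.13  0.25 -0.  ] w0.0079
t15.03 z0.2160 out0.1318 lat0.0003  Fz-4.05 Fout-0.68 M [0.13 0.18 0.03] w0.0075
t15.20 z0.2163 out0.1326 lat0.0003  Fz-3.13 Fout-0.74 M [ 0.08  0.22 -0.  ] w0.0081
t15.37 z0.2165 out0.1333 lat0.0003  Fz-3.31 Fout0.22 M [0.07 0.14 0.01] w0.0076
t15.53 z0.2167 out0.1341 lat0.0004  Fz-2.80 Fout-0.59 M [0.09 0.02 0.04] w0.0075
t15.70 z0.2169 out0.1350 lat0.0003  Fz-3.37 Fout1.80 M [0.08 0.2  0.05] w0.0079
t15.87 z0.2171 out0.1360 lat0.0003  Fz-1.88 Fout1.18 M [0.23 0.54 0.03] w0.0082
t16.03 z0.2175 out0.1367 lat0.0003  Fz-0.58 Fout2.24 M [ 0.27  0.73 -0.01] w0.0079
```

```bash

python3 -m inch '0 0.0006 0 0 0 0 0; 0 0 0 0 0 0 0' >/dev/null && python3 f.py &&
python3 -m inch '0 0.0006 0 0 0 0 0; 0 0 0 0 0 0 0' >/dev/null && python3 f.py; python3 look.py 7
```

```text
t16.20 z0.2175 out0.1369 lat0.0003  Fz-0.77 Fout0.46 M [ 0.07  0.37 -0.01] w0.0076
t16.37 z0.2175 out0.1374 lat0.0003  Fz-1.58 Fout0.17 M [0.   0.04 0.03] w0.0075
```

```bash
python3 - <<'E'
import cv2
a=cv2.imread("pics/side7.png")[120:200,310:390];cv2.imwrite("pics/c7.png",cv2.resize(a,None,fx=7,fy=7,interpolation=cv2.INTER_NEAREST))
E
```

```text
(no output)
```

View pics/c7.png

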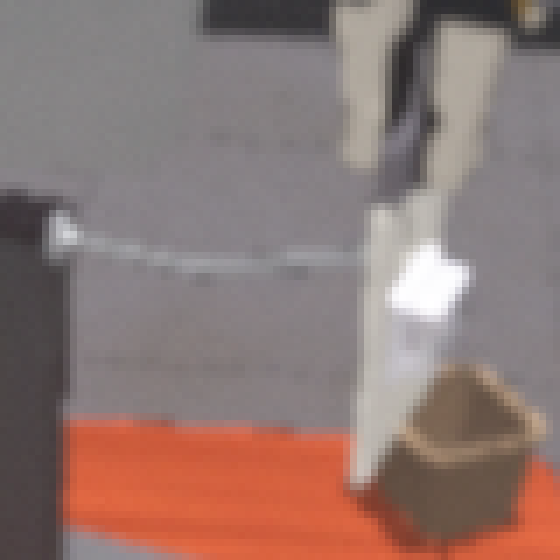

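Force is back to weight only, so the lower edge has rounded the bend. Continuing outward level.

```bash

python3 -m inch '0 0.0008 0 0 0 0 0; 0 0 0 0 0 0 0' >/dev/null && python3 f.py &&
python3 -m inch '0 0.0008 0 0 0 0 0; 0 0 0 0 0 0 0' >/dev/null && python3 f.py &&
python3 -m inch '0 0.001 0 0 0 0 0; 0 0 0 0 0 0 0' >/dev/null && python3 f.py &&
python3 -m inch '0 0.001 0 0 0 0 0; 0 0 0 0 0 0 0' >/dev/null && python3 f.py &&
python3 -m inch '0 0.001 0 0 0 0 0; 0 0 0 0 0 0 0' >/dev/null && python3 f.py &&
python3 -m inch '0 0.001 0 0 0 0 0; 0 0 0 0 0 0 0' >/dev/null && python3 f.py &&
python3 -m inch '0 0.001 0 0 0 0 0; 0 0.001 0 0 0 0 0; 0 0 0 0 0 0 0' >/dev/null && python3 f.py &&
python3 -m inch '0 0.001 0 0 0 0 0; 0 0.001 0 0 0 0 0; 0 0.001 0 0 0 0 0; 0 0 0 0 0 0 0' >/dev/null && python3 f.py &&
python3 -m inch '0 0.002 0 0 0 0 0; 0 0.003 0 0 0 0 0; 0 0.003 0 0 0 0 0; 0 0.002 0 0 0 0 0; 0 0 0 0 0 0 0' >/dev/null && python3 f.py; python3 look.py 8; python3 - <<'E'
import cv2
a=cv2.imread("pics/side8.png")[120:200,310:390];cv2.imwrite("pics/c8.png",cv2.resize(a,None,fx=7,fy=7,interpolation=cv2.INTER_NEAREST))
E
```

```text
t16.63 z0.2173 out0.1384 lat0.0004  Fz-0.68 Fout-0.06 M [ 0.02  0.09 -0.  ] w0.0077
t16.80 z0.2173 out0.1393 lat0.0003  Fz-0.98 Fout-0.06 M [0.01 0.08 0.06] w0.0076
t16.97 z0.2173 out0.1404 lat0.0003  Fz-0.71 Fout0.81 M [0.01 0.06 0.02] w0.0080
t17.13 z0.2173 out0.1414 lat0.0003  Fz-0.87 Fout-0.68 M [ 0.03  0.09 -0.07] w0.0077
t17.30 z0.2173 out0.1424 lat0.0003  Fz-1.39 Fout-0.40 M [-0.02  0.07  0.01] w0.0077
t17.47 z0.2173 out0.1434 lat0.0003  Fz-0.64 Fout0.64 M [0.06 0.13 0.04] w0.0082
t17.72 z0.2173 out0.1454 lat0.0003  Fz-0.29 Fout0.60 M [ 0.07  0.04 -0.06] w0.0079
t18.05 z0.2173 out0.1484 lat0.0003  Fz-0.34 Fout0.36 M [0.03 0.06 0.02] w0.0078
t18.47 z0.2174 out0.1587 lat0.0003  Fz-1.48 Fout-0.71 M [ 0.09  0.02 -0.  ] w0.0077
```

View pics/c8.png

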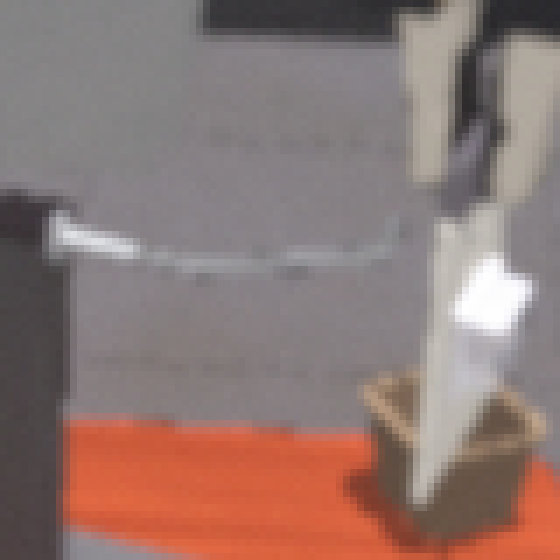

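The card is off the peg and the tip is visibly clear. I'll carry it to above the rack and turn to yaw -94.5.

```bash
python3 -m inch '-0.010 0.0063 -0.002 0 0 0 0; -0.020 0.0063 -0.002 0 0 0 0; -0.026 0.0063 -0.002 0 0 0 0; -0.026 0.0063 0 0 0 0 0; -0.026 0.0063 0 0 0 0 0; -0.026 0.0063 0 0 0 0 0; -0.026 0.0063 0 0 0 0 0; -0.026 0.0063 0 0 0 0 0; -0.0165 0 0 0 0 0 0; -0.006 0 0 0 0 0 0; 0 0 0 0 0 -0.05 0; 0 0 0 0 0 -0.05 0; 0 0 0 0 0 -0.05 0; 0 0 0 0 0 -0.05 0; 0 0 0 0 0 -0.053 0; 0 0 0 0 0 0 0; 0 0 0 0 0 0 0; 0 0 0 0 0 0 0'
python3 go.py .4365 -.0496 .18 -94.5
python3 - <<'E'
from plant import r
import cv2,numpy as np
o=[]
for n,(x0,y0,w,h) in {"side":(320,170,70,150),"top":(230,190,80,90)}.items():
    im=r.capture(n)[:,:,::-1];cv2.imwrite(f"pics/{n}9.png",im);a=cv2.resize(im[y0:y0+h,x0:x0+w],None,fx=4,fy=4,interpolation=cv2.INTER_NEAREST);b=np.zeros((600,a.shape[1],3),np.uint8);b[:a.shape[0]]=a;o.append(b)
cv2.imwrite("pics/z9.png",np.hstack(o))
E
```

```text
time_s: 20.07
tcp_pos: [0.4365, -0.0498, 0.2234]
eef_rot: [179.9, 0.0, -94.6]
contact_force: [0.3, 0.5, -1.0]
gripper_width: 0.0076
t 20.0667 p [ 0.4365 -0.0498  0.2234] rot [ 1.7992e+02  2.0000e-02 -9.4570e+01] F [ 0.3   0.53 -0.97] M [0.072 0.071 0.019] w 0.0076
tool shift now [-0.0002 -0.0001  0.0434] rotvec [ 0.0013  0.0003 -0.0012] norm 0.043
```

View pics/z9.png

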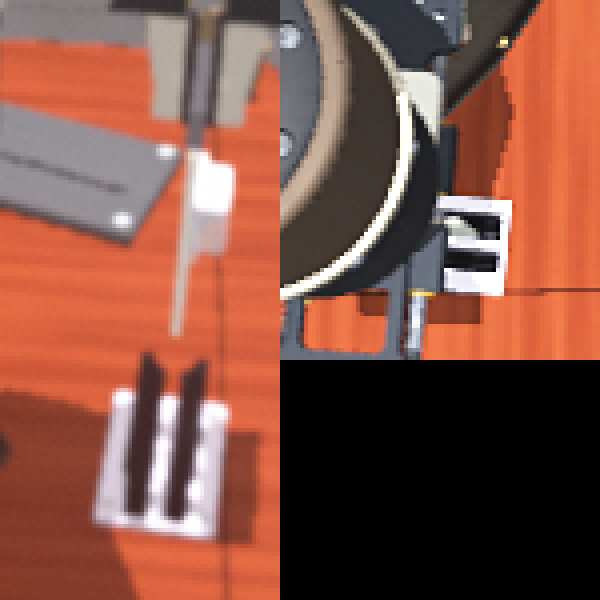

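```bash
python3 - <<'E'
from fit import *
x,y,yaw=.43652,-.04958,np.radians(-4.48)
def ov(n,src,x0,y0,w,h,f,off):
    a=cv2.resize(cv2.imread(src)[y0:y0+h,x0:x0+w],None,fx=f,fy=f,interpolation=cv2.INTER_NEAREST)
    def line(p,q,c):
        u=proj(n,W(x,y,yaw,[p,q]))+off
        u=((u-[x0,y0]+.5)*f).astype(int);cv2.line(a,u[0].tolist(),u[1].tolist(),c,1)
    for s in(1,-1):
        line((s*.004,-.042,.006),(s*.004,.042,.006),(0,255,0))
        line((s*.0065,-.042,.041),(s*.0065,.042,.041),(255,0,0))
        line((s*.03,-.045,.006),(s*.03,.045,.006),(0,0,255))
        line((.03,s*.045,.006),(-.03,s*.045,.006),(0,0,255))
    return a
A=ov("side","pics/side0.png",335,250,50,60,8,np.array([.04,-.2]));B=ov("top","pics/top0.png",245,228,48,42,8,np.array([.06,-.08]))
C=np.zeros((480,A.shape[1]+B.shape[1],3),np.uint8);C[:,:400]=A;C[:B.shape[0],400:]=B;cv2.imwrite("pics/ov.png",C)
E
```

```text
(no output)
```

View pics/ov.png

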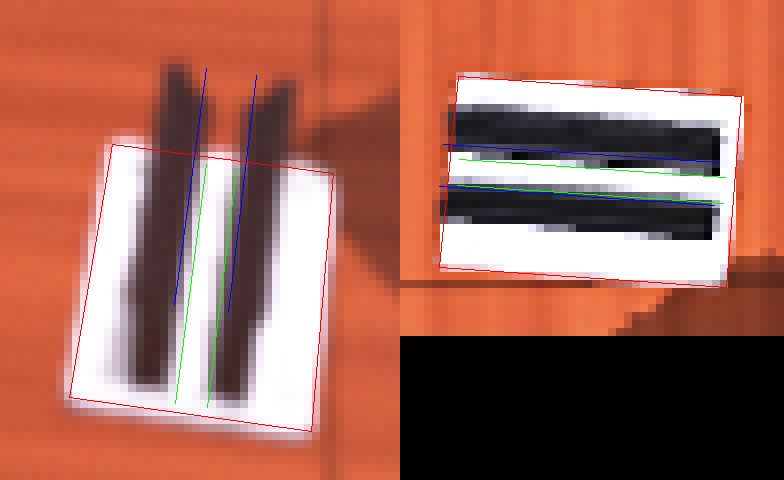

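The overlay fits within about 0.5 px, and the slot sits perhaps 0.7 mm further +x. Lowering until the foot is just above the jaws.

```bash
python3 -m inch '0 -0.0003 0.015 0 0 0 0; 0 -0.0002 0.018 0 0 0 0; 0 -0.0002 0.018 0 0 0 0; 0 0 0.014 0 0 0 0; 0 0 0 0 0 0 0; 0 0 0 0 0 0 0'
cat > look2.py <<'E'
import sys
from fit import *
t=sys.argv[1];o=[]
for n,(x0,y0,w,h) in {"side":(330,210,60,100),"top":(245,225,60,50)}.items():
    im=r.capture(n)[:,:,::-1];cv2.imwrite(f"pics/{n}{t}.png",im);a=cv2.resize(im[y0:y0+h,x0:x0+w],None,fx=6,fy=6,interpolation=cv2.INTER_NEAREST)
    b=np.zeros((600,a.shape[1],3),np.uint8);b[:a.shape[0]]=a;o.append(b)
cv2.imwrite(f"pics/z{t}.png",np.hstack(o))
E
python3 look2.py 10; python3 go.py .4372 -.0496 .115 -94.5
```

```text
time_s: 20.67
tcp_pos: [0.4369, -0.05, 0.1582]
eef_rot: [179.8, -0.0, -94.5]
contact_force: [0.3, 0.6, -0.7]
gripper_width: 0.0079
t 20.7667 p [ 0.4379 -0.0497  0.1593] rot [ 1.7999e+02  2.0000e-02 -9.4460e+01] F [ 0.16  0.45 -0.92] M [ 0.01   0.114 -0.001] w 0.008
tool shift now [-0.      0.0007  0.0443] rotvec [0.0001 0.0004 0.0007] norm 0.044
```

View pics/z10.png

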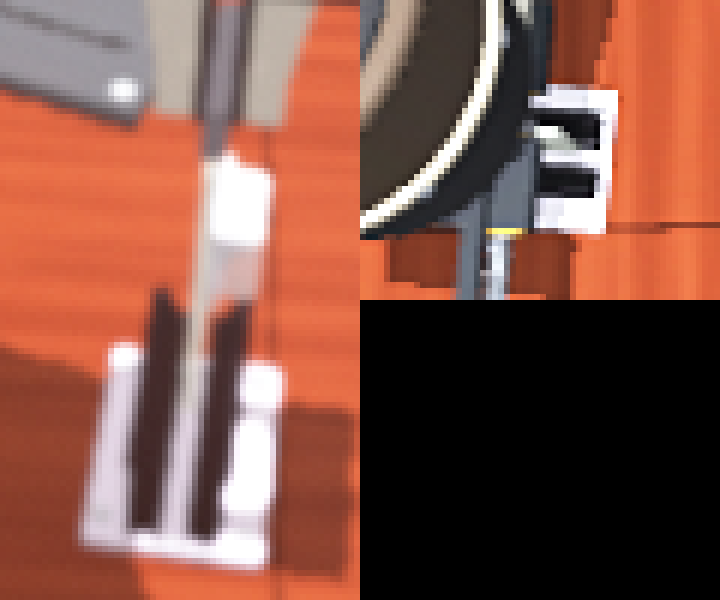

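```bash
python3 - <<'E'
from fit import *
a=cv2.imread("pics/side10.png")[260:290,345:380];cv2.imwrite("pics/c10.png",cv2.resize(a,None,fx=16,fy=16,interpolation=cv2.INTER_NEAREST))
x,y,yaw=.4372,-.0496,np.radians(-4.5)
for dx in(-.002,0,.002):
  for z in(.059,.041):print(dx,z,((proj("side",W(x,y,yaw,[(dx,.035,z)]))-[345,260]+.5)*16).round(0))
E
```

```text
-0.002 0.059 [[269. 317.]]
-0.002 0.041 [[258. 420.]]
0 0.059 [[252. 314.]]
0 0.041 [[242. 418.]]
0.002 0.059 [[236. 312.]]
0.002 0.041 [[225. 416.]]
```

View pics/c10.png

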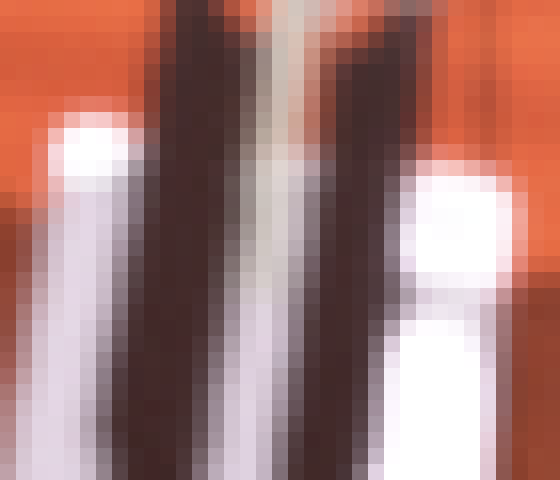

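```bash
cat > g.py <<'E'
from plant import r
import numpy as np,sys
s=r.get_state();F=np.array(s["contact_force"]);p=np.array(s["tcp_pos"])
print("t%.2f"%s["time_s"],p.round(4),"foot z%.4f"%(p[2]-.0996),"F",F.round(2),"M",np.round(s["moment"],2),"w%.4f"%s["gripper_width"])
if F[2]>2 or np.hypot(*F[:2])>3 or abs(s["moment"][1]-.07)>.45: print("STOP"); sys.exit(1)
E
python3 -m inch '0 -0.001 0.006 0 0 0 0; 0 0 0.006 0 0 0 0; 0 0 0 0 0 0 0' >/dev/null && python3 g.py &&
python3 -m inch '0 0 0.004 0 0 0 0; 0 0 0.004 0 0 0 0; 0 0 0 0 0 0 0' >/dev/null && python3 g.py &&
python3 -m inch '0 0 0.003 0 0 0 0; 0 0 0 0 0 0 0' >/dev/null && python3 g.py &&
python3 -m inch '0 0 0.003 0 0 0 0; 0 0 0 0 0 0 0' >/dev/null && python3 g.py; python3 look2.py 11
```

```text
t21.02 [ 0.4376 -0.0499  0.1455] foot z0.0459 F [ 0.93 -0.75 -2.26] M [-0.    0.19 -0.02] w0.0078
t21.27 [ 0.4377 -0.0499  0.1376] foot z0.0380 F [ 0.09 -0.79 -2.05] M [-0.    0.15  0.03] w0.0080
t21.43 [ 0.4379 -0.0499  0.1349] foot z0.0353 F [ 0.63  0.67 -0.41] M [ 0.01  0.18 -0.01] w0.0079
t21.60 [ 0.438  -0.0498  0.132 ] foot z0.0324 F [ 0.11  0.12 -0.67] M [-0.05  0.1  -0.03] w0.0080
```

View pics/z11.png

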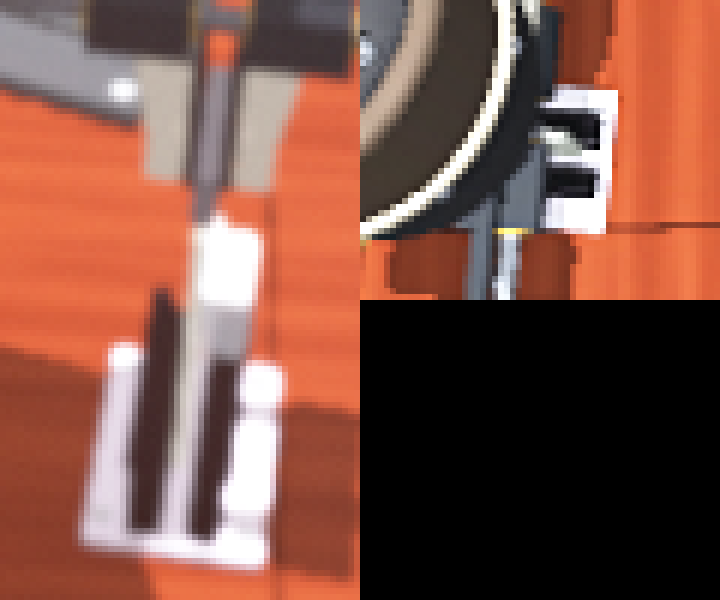

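The card's foot is between the jaws with no contact. Continuing down with the guard.

```bash

python3 -m inch '0 0 0.002 0 0 0 0; 0 0 0 0 0 0 0' >/dev/null && python3 g.py &&
python3 -m inch '0 0 0.002 0 0 0 0; 0 0 0 0 0 0 0' >/dev/null && python3 g.py &&
python3 -m inch '0 0 0.002 0 0 0 0; 0 0 0 0 0 0 0' >/dev/null && python3 g.py &&
python3 -m inch '0 0 0.002 0 0 0 0; 0 0 0 0 0 0 0' >/dev/null && python3 g.py &&
python3 -m inch '0 0 0.002 0 0 0 0; 0 0 0 0 0 0 0' >/dev/null && python3 g.py &&
python3 -m inch '0 0 0.002 0 0 0 0; 0 0 0 0 0 0 0' >/dev/null && python3 g.py &&
python3 -m inch '0 0 0.002 0 0 0 0; 0 0 0 0 0 0 0' >/dev/null && python3 g.py &&
python3 -m inch '0 0 0.002 0 0 0 0; 0 0 0 0 0 0 0' >/dev/null && python3 g.py
```

```text
t21.87 [ 0.4381 -0.0498  0.1302] foot z0.0306 F [-0.89  0.54 -1.67] M [0.03 0.15 0.03] w0.0079
t22.03 [ 0.438  -0.0498  0.1281] foot z0.0285 F [-1.02 -0.17 -1.16] M [ 0.06  0.15 -0.01] w0.0082
t22.20 [ 0.438  -0.0498  0.1261] foot z0.0265 F [-0.09 -0.07 -1.33] M [ 0.04  0.09 -0.06] w0.0077
t22.37 [ 0.438  -0.0498  0.1241] foot z0.0245 F [ 0.52  0.93 -0.38] M [ 0.03  0.07 -0.04] w0.0079
t22.53 [ 0.438  -0.0498  0.122 ] foot z0.0224 F [ 0.17  0.54 -1.77] M [ 0.01  0.12 -0.03] w0.0078
t22.70 [ 0.438  -0.0498  0.1201] foot z0.0205 F [ 0.16  0.77 -1.1 ] M [0.01 0.09 0.  ] w0.0077
t22.87 [ 0.438  -0.0499  0.1181] foot z0.0185 F [-0.34  0.39 -1.17] M [0.03 0.09 0.01] w0.0080
t23.03 [ 0.4379 -0.0498  0.116 ] foot z0.0164 F [-0.07  0.09 -0.02] M [ 0.05  0.07 -0.  ] w0.0078
```

Free inside the straight walls. Now the last 10 mm, slowing before the floor.

```bash

python3 -m inch '0 0 0.002 0 0 0 0; 0 0 0 0 0 0 0' >/dev/null && python3 g.py &&
python3 -m inch '0 0 0.002 0 0 0 0; 0 0 0 0 0 0 0' >/dev/null && python3 g.py &&
python3 -m inch '0 0 0.0015 0 0 0 0; 0 0 0 0 0 0 0' >/dev/null && python3 g.py &&
python3 -m inch '0 0 0.0010 0 0 0 0; 0 0 0 0 0 0 0' >/dev/null && python3 g.py &&
python3 -m inch '0 0 0.0007 0 0 0 0; 0 0 0 0 0 0 0' >/dev/null && python3 g.py &&
python3 -m inch '0 0 0.0006 0 0 0 0; 0 0 0 0 0 0 0' >/dev/null && python3 g.py &&
python3 -m inch '0 0 0.0005 0 0 0 0; 0 0 0 0 0 0 0' >/dev/null && python3 g.py &&
python3 -m inch '0 0 0.0004 0 0 0 0; 0 0 0 0 0 0 0' >/dev/null && python3 g.py &&
python3 -m inch '0 0 0.0004 0 0 0 0; 0 0 0 0 0 0 0' >/dev/null && python3 g.py &&
python3 -m inch '0 0 0.0004 0 0 0 0; 0 0 0 0 0 0 0' >/dev/null && python3 g.py &&
python3 -m inch '0 0 0.0004 0 0 0 0; 0 0 0 0 0 0 0' >/dev/null && python3 g.py
```

```text
t23.20 [ 0.438  -0.0498  0.1141] foot z0.0145 F [-0.29 -0.04 -0.8 ] M [-0.03  0.1   0.01] w0.0077
t23.37 [ 0.4379 -0.0498  0.1121] foot z0.0125 F [ 0.75  0.03 -1.18] M [0.03 0.09 0.04] w0.0077
t23.53 [ 0.438  -0.0498  0.1106] foot z0.0110 F [-0.37  0.36 -1.66] M [ 0.01  0.07 -0.06] w0.0081
t23.70 [ 0.4381 -0.0498  0.1097] foot z0.0101 F [ 0.2   0.16 -0.93] M [ 0.01  0.14 -0.06] w0.0076
t23.87 [ 0.4381 -0.0498  0.1091] foot z0.0095 F [-0.95  0.36 -0.86] M [0.01 0.09 0.04] w0.0076
t24.03 [ 0.4381 -0.0498  0.1085] foot z0.0089 F [ 0.27 -0.07 -0.55] M [ 0.02  0.14 -0.03] w0.0077
t24.20 [ 0.4382 -0.0498  0.1081] foot z0.0085 F [ 0.22  0.63 -0.99] M [ 0.01  0.11 -0.03] w0.0080
t24.37 [ 0.4383 -0.0498  0.1079] foot z0.0083 F [ 0.56 -0.27  1.88] M [ 0.05  0.31 -0.02] w0.0078
t24.53 [ 0.4385 -0.0498  0.1077] foot z0.0081 F [-1.14  0.8   4.85] M [ 0.05  0.56 -0.03] w0.0078
STOP
```

```bash
python3 -m inch '0 0 -0.0004 0 0 0 0; 0 0 0 0 0 0 0' >/dev/null ; python3 g.py; python3 look2.py 12; python3 - <<'E'
from fit import *
# project card outline for nominal placement, foot at z=.006 and .0083
p=np.array(r.get_state()["tcp_pos"]);print(p)
im=cv2.imread("pics/side12.png");x0,y0=335,225;f=9
a=cv2.resize(im[y0:y0+65,x0:x0+55],None,fx=f,fy=f,interpolation=cv2.INTER_NEAREST)
for zf,c in((.0062,(0,255,0)),(.0085,(255,0,0))):
    L=[(0,.035,zf),(0,-.035,zf),(0,-.035,zf+.098),(0,-.028,zf+.098),(0,-.028,zf+.12),(0,.028,zf+.12),(0,.028,zf+.098),(0,.035,zf+.098)]
    u=((proj("side",W(.4375,-.0498,np.radians(-4.5),L))-[x0,y0]+.5)*f).astype(int);cv2.polylines(a,[u.reshape(-1,1,2)],True,c,1)
cv2.imwrite("pics/c12.png",a)
E
```

```text
t24.70 [ 0.4383 -0.0498  0.1079] foot z0.0083 F [-0.68 -0.82  3.19] M [-0.02  0.24  0.03] w0.0079
STOP
[ 0.43836406 -0.04979612  0.10785208]
```

View pics/c12.png

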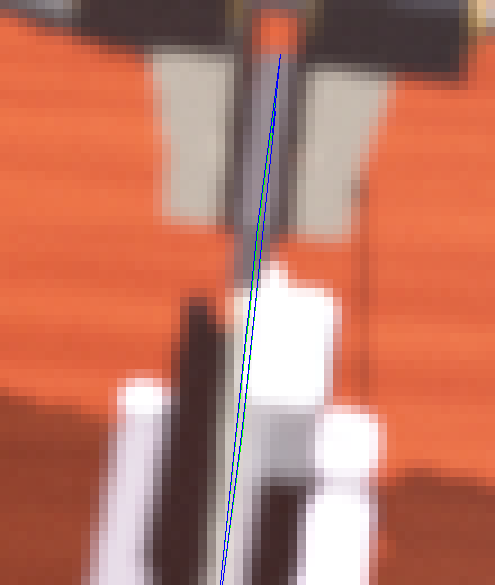

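View pics/z12.png

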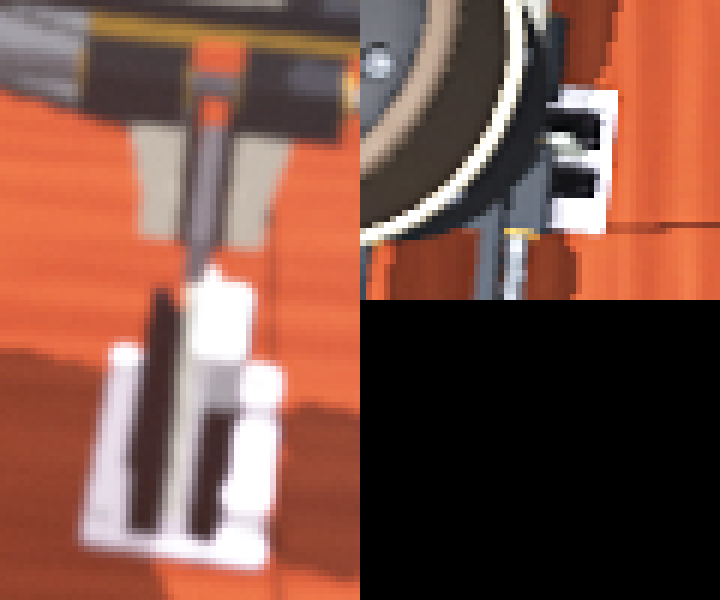

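```bash
python3 - <<'E'
from fit import *
im=cv2.imread("pics/side12.png");x0,y0=340,262;f=12
a=cv2.resize(im[y0:y0+48,x0:x0+42],None,fx=f,fy=f,interpolation=cv2.INTER_NEAREST)
def pl(L,c,cl=True):
    u=((proj("side",W(.4372,-.0496,np.radians(-4.5),L))-[x0,y0]+.5)*f).astype(int);cv2.polylines(a,[u.reshape(-1,1,2)],cl,c,1)
for zf,c in((.006,(0,255,0)),(.0083,(255,0,0))):
    pl([(.002,.035,zf),(-.002,.035,zf),(-.002,.035,zf+.09),(.002,.035,zf+.09)],c)
b=cv2.resize(cv2.imread("pics/side0.png")[y0:y0+48,x0:x0+42],None,fx=f,fy=f,interpolation=cv2.INTER_NEAREST)
cv2.imwrite("pics/c13.png",np.hstack([a,b])[:, :800])
E
```

```text
(no output)
```

View pics/c13.png

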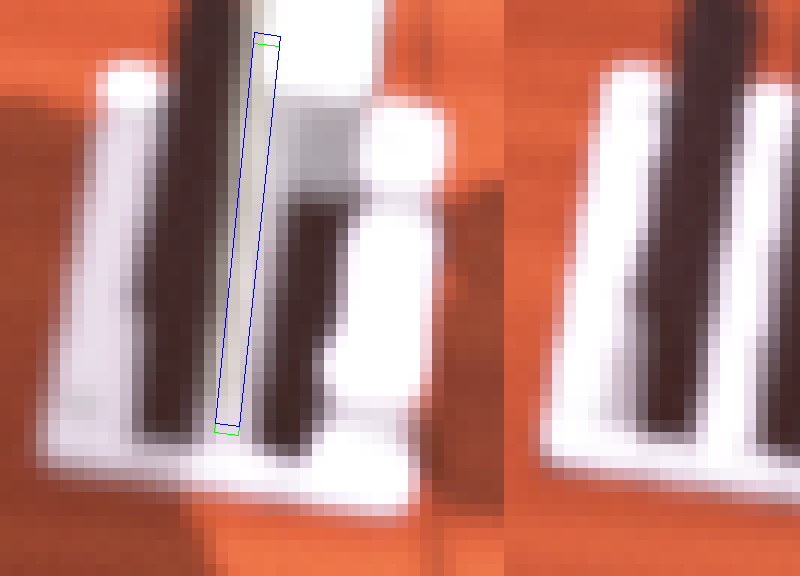

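The foot looks at or near the floor, but the felt height is about 2 mm above the prediction. I'll test by lifting, shifting 0.8 mm and re-probing.

```bash

python3 -m inch '0 0 -0.001 0 0 0 0; 0 0 -0.0005 0 0 0 0; 0 0.0008 0 0 0 0 0; 0 0 0 0 0 0 0' >/dev/null; python3 g.py &&
python3 -m inch '0 0 0.0008 0 0 0 0; 0 0 0 0 0 0 0' >/dev/null && python3 g.py &&
python3 -m inch '0 0 0.0004 0 0 0 0; 0 0 0 0 0 0 0' >/dev/null && python3 g.py &&
python3 -m inch '0 0 0.0003 0 0 0 0; 0 0 0 0 0 0 0' >/dev/null && python3 g.py &&
python3 -m inch '0 0 0.0003 0 0 0 0; 0 0 0 0 0 0 0' >/dev/null && python3 g.py &&
python3 -m inch '0 0 0.0003 0 0 0 0; 0 0 0 0 0 0 0' >/dev/null && python3 g.py &&
python3 -m inch '0 0 0.0003 0 0 0 0; 0 0 0 0 0 0 0' >/dev/null && python3 g.py
```

```text
t25.13 [ 0.4369 -0.0498  0.109 ] foot z0.0094 F [ 0.    0.05 -1.62] M [ 0.04  0.09 -0.01] w0.0079
t25.30 [ 0.4372 -0.0498  0.1082] foot z0.0086 F [ 0.42  0.09 -1.36] M [ 0.02  0.09 -0.02] w0.0076
t25.47 [ 0.4373 -0.0498  0.108 ] foot z0.0084 F [-0.04  0.32 -0.65] M [0.02 0.33 0.04] w0.0078
t25.63 [ 0.4374 -0.0498  0.1078] foot z0.0082 F [-1.12  0.18  2.59] M [0.03 0.56 0.02] w0.0080
STOP
```

The height is the same at the shifted position with no lateral or roll moment, so it is floor contact. Relieve the pressure and release gently.

```bash

python3 -m inch '0 0 -0.0003 0 0 0 0; 0 0 0 0 0 0 0' >/dev/null; python3 g.py
python3 -m inch '0 0 0 0 0 0 0; 0 0 0 0 0 0 0' 5; python3 g.py; python3 -m inch '0 0 0 0 0 0 0.10; 0 0 0 0 0 0 0.12; 0 0 0 0 0 0 0.16; 0 0 0 0 0 0 0.2; 0 0 0 0 0 0 0.25; 0 0 0 0 0 0 0.25; 0 0 0 0 0 0 0.25; 0 0 0 0 0 0 0.25'; python3 look2.py 14
```

```text
t25.80 [ 0.4372 -0.0498  0.108 ] foot z0.0084 F [0.24 0.39 0.04] M [-0.02  0.22 -0.01] w0.0075
time_s: 25.97
tcp_pos: [0.4373, -0.0497, 0.1079]
eef_rot: [179.9, 0.0, -94.5]
contact_force: [-0.3, 0.1, 0.3]
gripper_width: 0.0083
t25.97 [ 0.4373 -0.0497  0.1079] foot z0.0083 F [-0.31  0.15  0.32] M [ 0.02  0.22 -0.04] w0.0083
time_s: 26.63
tcp_pos: [0.4373, -0.0497, 0.108]
eef_rot: [179.9, 0.0, -94.5]
contact_force: [0.5, 0.2, 0.2]
gripper_width: 0.022
```

View pics/z14.png

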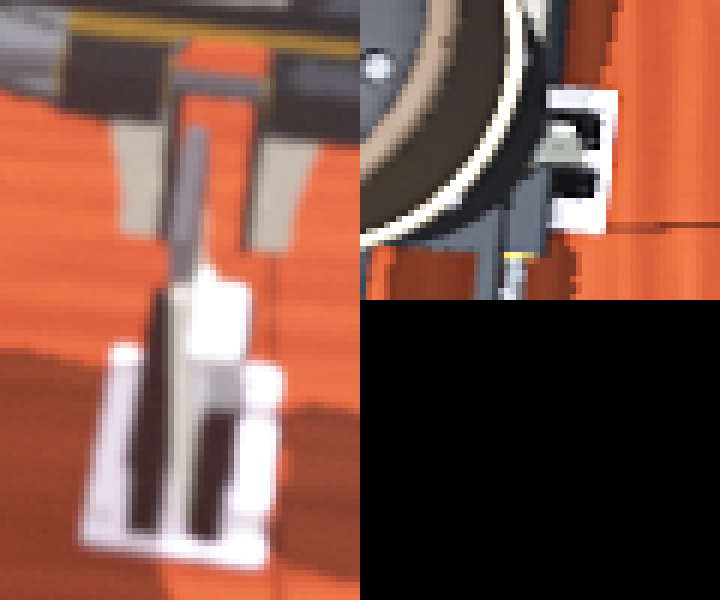

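Released: the card stands in the slot, leaning slightly back within its slack, clear of both fingers. Retreating straight up.

```bash

python3 -m inch '0 0 0 0 0 0 0.3; 0 0 0 0 0 0 0.3; 0 0 -0.005 0 0 0 0.3; 0 0 -0.01 0 0 0 0.3; 0 0 -0.01 0 0 0 0.3; 0 0 -0.015 0 0 0 0.3; 0 0 -0.02 0 0 0 0.3; 0 0 -0.02 0 0 0 0.3; 0 0 -0.03 0 0 0 0.3; 0 0 -0.03 0 0 0 0.3; 0 0 0 0 0 0 0.3'
python3 -m inch '0.03 0 0 0 0 0 0.3; 0.04 0 0 0 0 0 0.3; 0.04 0 0 0 0 0 0.3; 0.04 0 0 0 0 0 0.3; 0.03 0 0 0 0 0 0.3; 0.02 0 0 0 0 0 0.3; 0 0 0 0 0 0 0.3; 0 0 0 0 0 0 0.3; 0 0 0 0 0 0 0.3; 0 0 0 0 0 0 0.3; 0 0 0 0 0 0 0.3; 0 0 0 0 0 0 0.3'
python3 look2.py 15; python3 - <<'E'
from plant import r
for n in("side","top"):
    for t in ["card_foot","card_head","card_center","glue","spray","bin"]:
        print(n,t,[(d["xy"],round(d["p"],2)) for d in r.recognise(t,n)[:1]])
E
```

```text
time_s: 27.65
tcp_pos: [0.4404, -0.0498, 0.2542]
eef_rot: [-179.6, 0.1, -94.4]
contact_force: [1.7, 0.6, 0.0]
gripper_width: 0.0263
time_s: 28.65
tcp_pos: [0.4222, -0.2484, 0.2481]
eef_rot: [179.9, 0.0, -94.4]
contact_force: [-0.4, 0.0, -0.6]
gripper_width: 0.0267
side card_foot [([362.6, 257.2], 0.64)]
side card_head [([361.3, 263.6], 0.71)]
side card_center [([361.3, 260.9], 0.92)]
side glue [([291.6, 171.6], 0.69)]
side spray [([231.2, 306.3], 0.72)]
side bin [([373.5, 183.0], 0.61)]
top card_foot []
top card_head []
top card_center []
top glue [([412.6, 167.2], 0.55)]
top spray []
top bin [([411.9, 273.3], 0.61)]
```

View pics/z15.png

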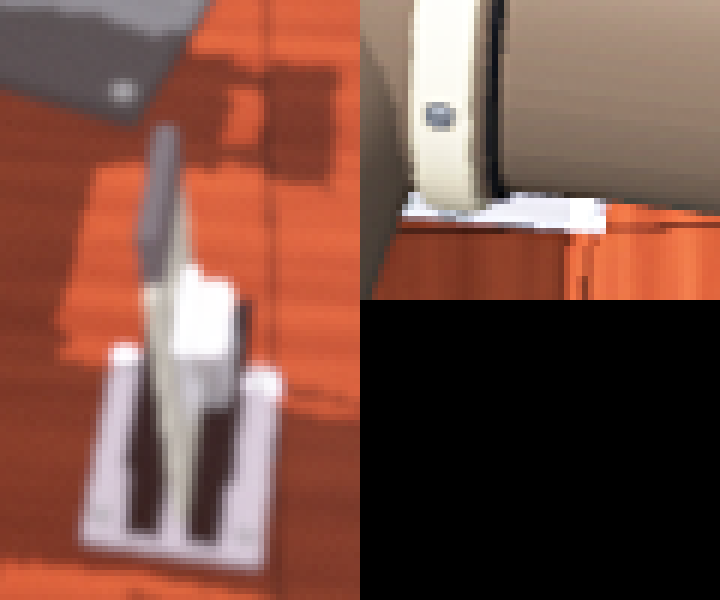

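View pics/top15.png

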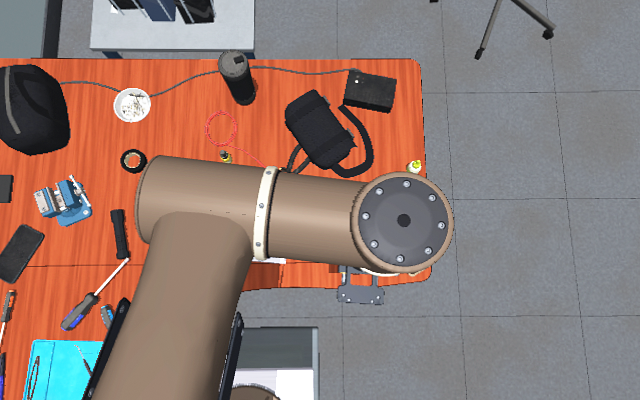

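View pics/side15.png

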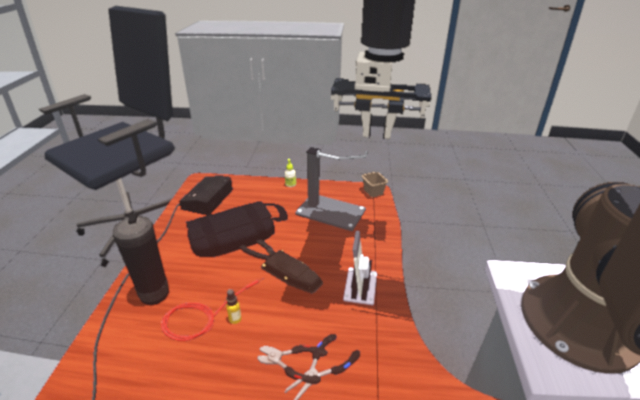

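The card stands in the rack leaning back; the bystanders are unmoved in the side view. I'll quantify the lean and the foot height against what the slack permits.

```bash
python3 - <<'E'
from fit import *
im=cv2.imread("pics/side15.png");x0,y0=340,222;f=8
base=cv2.resize(im[y0:y0+75,x0:x0+48],None,fx=f,fy=f,interpolation=cv2.INTER_NEAREST)
out=[]
for th,fx in((11,-.002),(7,-.001)):
    a=base.copy();t=np.radians(th)
    def pt(u,y,h): return (fx+u*np.cos(t)+h*np.sin(t),y,.006+(2e-3*np.sin(t))+h*np.cos(t)-u*np.sin(t))
    for us,c in((.002,(0,255,0)),(-.002,(255,0,0))):
        L=[pt(us,.035,0),pt(us,.035,.098),pt(us,-.035,.098),pt(us,-.035,0)]
        u=((proj("side",W(.4372,-.0496,np.radians(-4.5),L))-[x0,y0]+.5)*f).astype(int);cv2.polylines(a,[u.reshape(-1,1,2)],True,c,1)
    for us in(.004,-.004):
        L=[pt(us,.028,.098),pt(us,.028,.12),pt(us,-.028,.12),pt(us,-.028,.098)]
        u=((proj("side",W(.4372,-.0496,np.radians(-4.5),L))-[x0,y0]+.5)*f).astype(int);cv2.polylines(a,[u.reshape(-1,1,2)],True,(0,255,255),1)
    out.append(a)
cv2.imwrite("pics/c15.png",np.hstack(out))
E
```

```text
(no output)
```

View pics/c15.png

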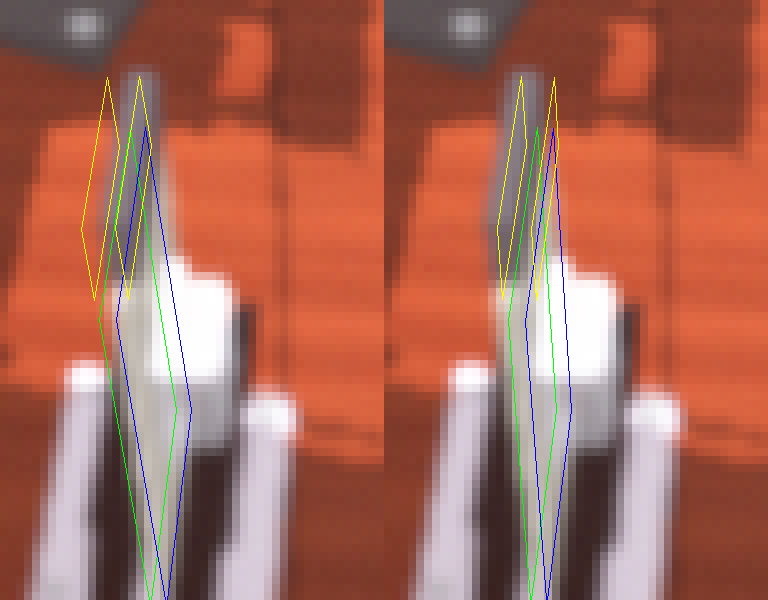

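Lean is about 8°, under the 11° the slot's slack allows, and vision is ambiguous by about 1 px (2 mm) on whether it is home. I'll settle that with a light touch on top of the head with closed fingers; home predicts about z=0.1255.

```bash

python3 -m inch '-0.02 0 0 0 0 0 0; -0.035 0 0 0 0 0 0; -0.035 0 0 0 0 0 0; -0.035 0 0 0 0 0 0; -0.035 0 0 0 0 0 0; -0.025 0 0 0 0 0 0; -0.012 0 0 0 0 0 0; 0 0 0 0 0 0 0; 0 0 0 0 0 0 0; 0 0 0 0 0 0 0; 0 0 0 0 0 0 0' 10
python3 go.py .453 -.051 .150 -94.5
```

```text
time_s: 30.27
tcp_pos: [0.4372, -0.0535, 0.2479]
eef_rot: [179.9, 0.0, -94.5]
contact_force: [-0.4, -0.1, 0.0]
gripper_width: 0.0007
t 30.2667 p [ 0.4372 -0.0535  0.2479] rot [ 1.7991e+02  1.0000e-02 -9.4510e+01] F [-0.42 -0.14  0.01] M [-0.012  0.04  -0.018] w 0.0007
tool shift now [-0.0037 -0.0157  0.0979] rotvec [ 0.0015  0.0002 -0.0002] norm 0.099
```

```bash
sed 's/F\[2\]>2/F[2]>1.6/' g.py > h.py
python3 -m inch '-0.0037 -0.0157 0.02 0 0 0 0; 0 0 0.03 0 0 0 0; 0 0 0.03 0 0 0 0; 0 0 0.025 0 0 0 0; 0 0 0.006 0 0 0 0; 0 0 0 0 0 0 0; 0 0 0 0 0 0 0' >/dev/null; python3 h.py &&
python3 -m inch '0 0 0.003 0 0 0 0; 0 0 0 0 0 0 0' >/dev/null && python3 h.py &&
python3 -m inch '0 0 0.002 0 0 0 0; 0 0 0 0 0 0 0' >/dev/null && python3 h.py &&
python3 -m inch '0 0 0.001 0 0 0 0; 0 0 0 0 0 0 0' >/dev/null && python3 h.py &&
python3 -m inch '0 0 0.0006 0 0 0 0; 0 0 0 0 0 0 0' >/dev/null && python3 h.py &&
python3 -m inch '0 0 0.0005 0 0 0 0; 0 0 0 0 0 0 0' >/dev/null && python3 h.py &&
python3 -m inch '0 0 0.0005 0 0 0 0; 0 0 0 0 0 0 0' >/dev/null && python3 h.py &&
python3 -m inch '0 0 0.0005 0 0 0 0; 0 0 0 0 0 0 0' >/dev/null && python3 h.py &&
python3 -m inch '0 0 0.0005 0 0 0 0; 0 0 0 0 0 0 0' >/dev/null && python3 h.py &&
python3 -m inch '0 0 0.0005 0 0 0 0; 0 0 0 0 0 0 0' >/dev/null && python3 h.py
```

```text
t30.85 [ 0.4537 -0.0508  0.1378] foot z0.0382 F [0.28 0.76 0.19] M [0.01 0.03 0.06] w0.0005
t31.02 [ 0.4539 -0.0502  0.135 ] foot z0.0354 F [ 0.2   0.25 -0.63] M [0.01 0.1  0.01] w0.0002
t31.18 [ 0.4533 -0.0502  0.1324] foot z0.0328 F [0.28 0.16 0.05] M [0.04 0.06 0.05] w0.0007
t31.35 [ 0.4531 -0.0502  0.1311] foot z0.0315 F [-0.33  0.36 -0.04] M [ 0.01  0.09 -0.03] w0.0004
t31.52 [ 0.4531 -0.0502  0.1303] foot z0.0307 F [1.08 0.87 1.11] M [ 0.05  0.11 -0.01] w0.0005
t31.68 [ 0.453  -0.0503  0.1298] foot z0.0302 F [0.07 0.69 0.01] M [ 0.03  0.05 -0.03] w0.0008
t31.85 [ 0.453  -0.0503  0.1293] foot z0.0297 F [-0.49  0.09  0.04] M [ 0.02  0.1  -0.04] w0.0004
t32.02 [ 0.453  -0.0503  0.1288] foot z0.0292 F [-0.47 -1.21 -0.3 ] M [0.02 0.1  0.08] w0.0003
t32.18 [ 0.453  -0.0503  0.1283] foot z0.0287 F [ 0.21 -0.31  0.11] M [ 0.05  0.09 -0.02] w0.0004
t32.35 [ 0.453  -0.0503  0.1278] foot z0.0282 F [ 0.29  0.29 -0.73] M [0.   0.14 0.02] w0.0004
```

```bash

python3 -m inch '0 0 0.0005 0 0 0 0; 0 0 0 0 0 0 0' >/dev/null && python3 h.py &&
python3 -m inch '0 0 0.0005 0 0 0 0; 0 0 0 0 0 0 0' >/dev/null && python3 h.py &&
python3 -m inch '0 0 0.0004 0 0 0 0; 0 0 0 0 0 0 0' >/dev/null && python3 h.py &&
python3 -m inch '0 0 0.0004 0 0 0 0; 0 0 0 0 0 0 0' >/dev/null && python3 h.py &&
python3 -m inch '0 0 0.0004 0 0 0 0; 0 0 0 0 0 0 0' >/dev/null && python3 h.py &&
python3 -m inch '0 0 0.0004 0 0 0 0; 0 0 0 0 0 0 0' >/dev/null && python3 h.py
```

```text
t32.52 [ 0.453  -0.0503  0.1273] foot z0.0277 F [-0.12 -0.32 -0.56] M [0.03 0.08 0.02] w0.0007
t32.68 [ 0.453  -0.0503  0.1268] foot z0.0272 F [-0.12  1.27 -0.46] M [ 0.05  0.09 -0.03] w0.0005
t32.85 [ 0.453  -0.0503  0.1264] foot z0.0268 F [-0.21 -0.32 -0.87] M [ 0.03  0.13 -0.01] w0.0006
t33.02 [ 0.453  -0.0503  0.126 ] foot z0.0264 F [-0.24 -0.69 -0.29] M [0.07 0.14 0.03] w0.0007
t33.18 [ 0.4531 -0.0503  0.1256] foot z0.0260 F [-0.61  0.57  1.77] M [ 0.01  0.08 -0.01] w0.0006
STOP
```

The head's top is met at z=0.1256, as predicted for fully home. Withdrawing clear and checking once more.

```bash

python3 -m inch '0 0 -0.004 0 0 0 0; 0 0 -0.01 0 0 0 0; 0 0 -0.02 0 0 0 0; 0 0 -0.03 0 0 0 0; 0 0 -0.03 0 0 0 0; 0 0 -0.03 0 0 0 0; 0 0 0 0 0 0 0; 0.03 0 0 0 0 0 0; 0.04 0 0 0 0 0 0; 0.04 0 0 0 0 0 0; 0.04 0 0 0 0 0 0; 0.03 0 0 0 0 0 0; 0 0 0 0 0 0 0; 0 0 0 0 0 0 0; 0 0 0 0 0 0 0; 0 0 0 0 0 0 0; 0 0 0 0 0 0 0; 0 0 0 0 0 0 0'
python3 look2.py 16; python3 - <<'E'
import cv2,numpy as np
a=cv2.imread("pics/side0.png").astype(int);b=cv2.imread("pics/side16.png").astype(int)
for n,(x0,y0,x1,y1) in {"glue":(282,155,300,190),"spray":(222,285,245,328),"bin":(360,170,388,198)}.items():
    print(n,np.abs(a-b)[y0:y1,x0:x1].mean().round(1))
c=[cv2.resize(cv2.imread(f"pics/side{k}.png")[150:320,215:395],None,fx=2.2,fy=2.2) for k in(0,16)]
cv2.imwrite("pics/cmp.png",np.hstack(c))
E
```

```text
time_s: 34.68
tcp_pos: [0.4395, -0.2289, 0.2498]
eef_rot: [179.9, 0.0, -94.4]
contact_force: [-0.0, 0.3, -0.6]
gripper_width: 0.0005
glue 4.2
spray 4.1
bin 17.2
```

View pics/cmp.png

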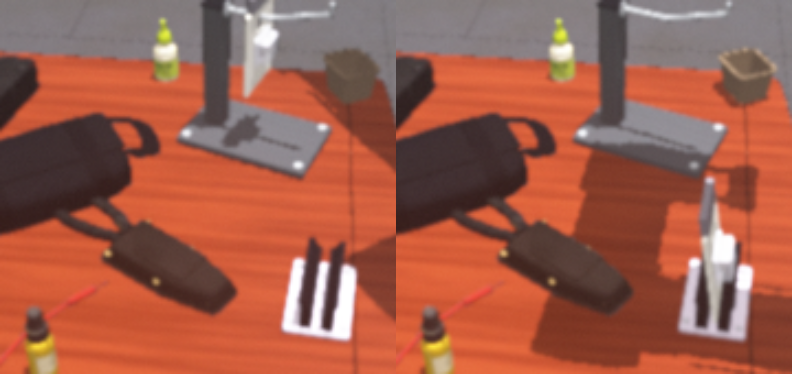

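View pics/z16.png

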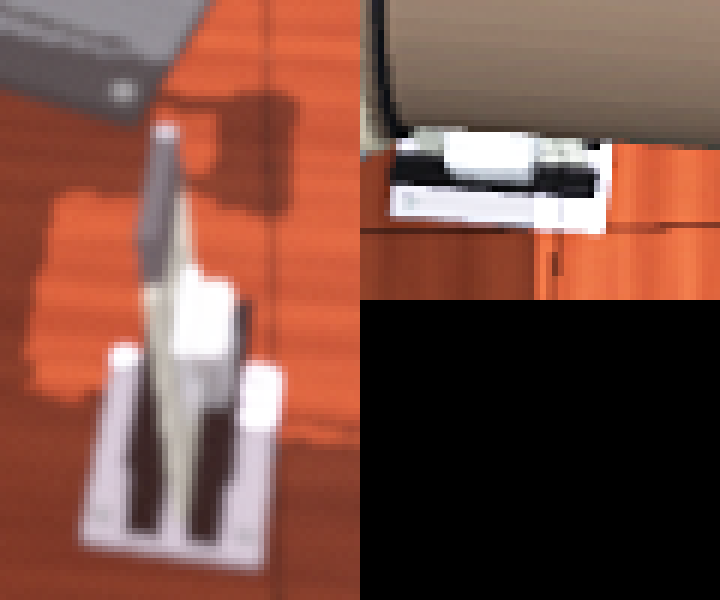

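```bash
python3 -c "
from plant import r
print(r.close_job())"
```

```text
the job is handed in; nothing more can be done
None
```

The carded gear is off the peg and standing released in the packing rack's slot, and the job is handed in at about 35 s. No verdict was reported.

- **Taking it off the peg:** I gripped the head from above and felt the wire's rise at about 18°. I then slid the card out with its slot bearing lightly on the wire's underside until the tip was clear. The highest force read on the peg was about 4 N; the limit was 10 N.
- **Placing it:** I lowered the card into the slot in guarded small steps, re-probed, relieved the pressure and let go. The highest downward reading on the floor was about 5 N.

**Last checks**
- **Bystanders:** the glue bottle, spray bottle and bin are where they stood in the side picture. The bin region changed only because the shadow on it is gone.
- **Centring:** by the TCP reading the card is within about 1 mm of the rack's centre.
- **Floor height disagreed at first:** I felt the floor about 2 mm higher than worked out, and the pictures could not settle it (about 1 px). A light touch on the head's top met it at 125.6 mm, against about 125.5 mm expected for fully home.
- **Lean:** the card is not perfectly vertical. It rests about 8° back against the slot wall; the slot's slack allows about 11°.

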